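Stow a wooden bell in the ornament chest with a locking lid stay

ROBOT

A 6-joint arm with a two-finger parallel gripper is mounted at the origin on the work surface. World frame = base frame: x ahead of the robot, y to its left, z up, the work surface at z = 0. Lengths are in mm, angles in rad, forces in N, time in s.
With the tool pointing down it reaches from about 275 to 750 mm from the base axis. Payload 10.2 kg.
Tool frame: the origin (TCP) lies at the very end of the fingers, on their centre line; the grasp point (between the pads) lies 19 mm behind it (manip.grip_depth is the x of the grasp point in the tool frame, in mm); x points along the fingers, z is the direction in which the jaws open and shut, and the axes are right-handed (so a half turn about x gives the same grasp; the last joint's range is limited). The gripper opens to 88 mm and grips with 3 to 60 N. Pads are 18 mm wide; open, the fingers measure 123 mm over their backs; the gripper's body (75 mm by 187 mm) begins 45 mm behind the grasp point.
Start: joints at [1.098, 0.313, 1.498, -0, 1.331, -0.223], TCP at [129.798, 508.708, 238.72] pointing down, gripper open.
Joint ranges: [-2.94, 2.94], [-0.97, 2.17], [0.19, 2.56], [-1.23, 4.37], [0.02, 3.11], [-2.88, 2.88]. Speed limits (rad/s): [2.39, 2.39, 3.01, 3.14, 3.14, 3.14].

INTERFACE

Orientations are given as a unit quaternion [w, x, y, z].
In Python, from rig import readout, viewer, manip gives the robot as it stands.
- The arm moves only by the tool arm_command, never from a script. Its argument "increments" is one flat list of numbers, 5 for each row, row after row: the finger opening in mm, from 0 to 88.1, then the shift along the tool's x, y, z in mm, then the turn about the tool's x in rad. A call has 1 to 8 rows; each row is the pose to reach, as a shift and turn from the pose commanded when the call began, along the tool's axes at that moment; what a row does not reach only later rows make up. A row lasts 1/8 s, in which the tool goes at most 62.5 mm and 10.7 degrees, less where a joint would pass 70% of its speed; a pose out of reach is approached as far as the arm can. A call with a gripper value outside its range is refused whole. The fingers move at their own pace and stop on an object; the grip force is fixed at half the most. Time passes only in rows, so rows that repeat a pose let the fingers close. It gives the time, the measured TCP pose, the force and the opening at its end, in the units of the state.
- readout.get_state(): the state, without advancing time (a new reading comes with each control period).
- viewer.capture(name): name is "scene" or "top"; returns a dict with "pixels" (400x640x3 uint8, red, green, blue), "z_map" (400x640 float32, mm along the optical axis (not along the pixel's ray), 0 where there is no reading), "vfov" (degrees; the focal length in pixels is half the picture's height over the tangent of half this angle, whatever the lens; pixels are square), "cx", "cy" (the principal point, pixels), "dist_coeffs" ([k1, k2, p1, p2, k3] as OpenCV has them; the pictures are not rectified), "R" (3x3) and "t" (3): a world point X has camera coordinates R X + t. Camera axes: x right, y down, z forward; pixel columns grow to the right and rows downward; lengths in mm; the calibration is good to about 2 mm. A picture is of the moment at which its call begins.
- manip.sign_off(): hands the job in, once; it reports no verdict.
The state is a dict: "time_s": time; "joint_pos": joint angles; "dq": joint speeds; "joint_torque": joint torques, N m; "tool_pos": TCP position; "tcp_rot": TCP orientation; "wrist_force": force on the tool from outside, world axes, zero at the start; "wrist_torque": the same for the moment, N m; "opening": finger opening in mm.
Only numpy, scipy, OpenCV 4.12 (cv2) and the standard library are available. Lean on these libraries where they do the work, as an engineer would, in place of code of your own. Each camera call takes 0.05 s, during which the arm holds its last target.

TASK

Raise the lid of the wooden ornament chest by its tongue until the folding stay inside goes past straight and locks, so that the lid stands open by itself with your hand off it, and stand the wooden bell upright in the chest's empty compartment. Then push the stay's knee back through straight, without using heavy force on it, and lower the lid gently until it is fully shut with the bell inside. Leave the other things on the table where they stand.

Things in the scene. Friction and masses are not known exactly. Their poses are not given: they have to be found in the camera images.
- chest: Plain wooden chest fixed to the table, 220 (x) x 300 (y) x 110 mm high without lid, walls and floor 10 mm. Origin: centre of its underside. x points level from its front (towards the robot) to the hinge side, y left, z up. A divider 50 mm high at y = 0 parts it into an empty left compartment (+y) and a right one (-y) with two packed baubles and, near the right wall, the folding stay.
- chest_bay (a point): Centre of the floor of the empty compartment (100 mm below the rim); the compartment is 200 mm (x) by 140 mm (y). Axes as the chest's.
- hinge (a point): Middle of the lid's hinge line, which runs along the chest's y on the top of its far wall, 110 mm above the table. The hinge is stiff (about 0.7 Nm of friction): with the stay not locked the lid stays about where it is left, and takes some 2 to 6 N at the tongue to move; with the stay locked it cannot be lowered.
- lid (a joint): Angle of the lid: 0 shut, grows as it opens upward and away from the robot; greatest at about 1.05 when the stay is straight, about 1.02 with the stay locked, so the open lid leans over the chest towards the robot. A wooden board 220 x 300 x 14 mm, about 0.5 kg (may differ by a third), lying on the rim.
- tongue (a point): Grip point on the lid's wooden tongue, a flat bar 34 mm wide (along the chest's y) and 14 mm thick that sticks 53 mm straight out of the middle of the lid's front edge. The point is on its middle line, 30 mm out from the edge, 250 mm from the hinge line and 7 mm above the plane of the lid's underside. Pinched from side to side (along y) it can swivel in the fingers as the lid turns.
- stay_lower: The folding stay: two steel links, each 78 mm between pins, in an upright plane 95 mm to the right (-y) of the chest's middle. Lower pin (this origin) on the chest, 180 mm before the hinge line, 20 mm below the rim; upper pin under the lid, 100 mm from the hinge line, 12 mm below its underside. Hangs folded down in the chest while the lid is shut; unfolds as it rises.
- stay_upper (a joint): Angle of the stay's knee: 0 folded with the lid shut, 2.06 with the links straight, 2.41 locked at its stop. A light spring urges it to the stop: once the lid is raised right up, the knee snaps past straight, up and towards the robot, and locks. Pushed back less than about 12 mm past straight it springs back; 20 mm or more past it (some 35 mm from the stop) it stays broken.
- stay_knee (a point): Centre of the knee: a steel roller 22 mm in diameter, 44 mm long along the chest's y. Locked, the links rise at about 40 degrees away from the robot; the knee is broken by pushing it square to them, down and away from the robot, with some 5 to 15 N (over 60 N is heavy force); it swings about the lower pin. The lid leans over it: reach it with the tool tilted some 45 degrees.
- bell_center (a point): Centre, half-way up, of a turned plain wooden bell 84 mm high standing upright: foot 64 mm in diameter, narrowing to a straight round stem 26 mm in diameter from 50 to 84 mm above the foot, by which to grip it. z points up to the stem. About 0.13 kg.
- cone_tree: Bystander: turned wooden cone, 68 mm in diameter at the foot, 105 mm high, pointed. Origin: centre of underside.
- bauble: Bystander: turned wooden bauble, 68 mm in diameter, 74 mm high with a small nib, on a flat foot. Origin: centre of underside.
- gift_box: Bystander: card box 70 x 70 x 60 mm high. Origin: centre of underside.
- paint_jar: Bystander: jar 64 mm in diameter, 85 mm high. Origin: centre of underside.
- mug: Bystander: mug 80 mm in diameter, 90 mm high. Origin: centre of underside.
- brush: Bystander: paint brush 200 mm long lying flat. Origin: under its middle.

How it is judged (in metres and radians):
On the way, in this order (a step that is already met when the one before it is completed fails the run):
1. the lid stands open on its locked stay with the fingers off everything (value of joint stay_upper above 2.25 rad and value of joint lid above 0.9 rad and contact force between the fingers and anything else below 0.3 N), for 0.3 s.
2. the bell stands released and upright in the empty compartment, the stay still locked (all of step 1 and x of bell_center in the frame of chest_bay between -0.075 and 0.075 m and y of bell_center in the frame of chest_bay between -0.07 and 0.07 m and z of bell_center in the frame of chest_bay between 0.03 and 0.055 m and angle between bell_center's own z axis and vertical below 0.2 rad), for 0.3 s.
3. the stay is broken: its knee is back through straight, the lid still well open (value of joint stay_upper below 1.8 rad and value of joint lid above 0.5 rad), for 0.1 s.
At the end, for the whole second after the job is handed in: The lid is shut (below 0.03 rad) and at rest, and the bell stands upright (within 0.2 rad) on the floor of the empty left compartment (value of joint lid below 0.03 rad and velocity of joint lid between -0.02 and 0.02 rad/s and x of bell_center in the frame of chest_bay between -0.075 and 0.075 m and y of bell_center in the frame of chest_bay between -0.07 and 0.07 m and z of bell_center in the frame of chest_bay between 0.03 and 0.055 m and angle between bell_center's own z axis and vertical below 0.2 rad); the robot touches nothing.
It fails at once if heavy force (over 60 N) on the stay (contact force between any of the arm, the fingers and stay_lower above 60 N).
It fails at once if the lid falls or is slammed (faster than 1.5 rad/s downward in the lower half of its swing) (value of joint lid below 0.6 rad and velocity of joint lid below -1.5 rad/s).
It fails at once if the bell is tipped over (angle between bell_center's own z axis and vertical above 1 rad).
It fails at once if another thing on the table is pushed more than 30 mm (distance of any of cone_tree, bauble, gift_box, paint_jar, mug, brush from where it was at the start of the episode above 0.03 m).
It also fails if it takes over 72 s, if anything falls off the work surface, if the arm or the gripper's body presses on something with over 40 N, if the wrist force passes 120 N, or if a joint passes its speed limit or range.

## Working session

There is one attempt and no reset: what is moved stays moved. The work goes in short steps, Python scripts to look and compute and a tool call to move; the robot and the scene stay as the last step left them, time stands still between calls to the robot, and variables do not carry over. Pictures are saved under pics/ and viewed, and the job is handed in when it is done.

Besides the shell and the picture viewer there is one more tool, called after ">>>" in YAML: its name, and indented under it one key for each argument. arm_command: Moves the arm, as the interface text tells. Its arguments: {"type":"object","properties":{"increments":{"type":"array"}},"required":["increments"]}

```bash
ls -la; mkdir -p pics; python3 - <<'E'
from rig import readout, viewer, manip
import cv2
print(readout.get_state()); print([a for a in dir(manip) if a[0]!='_'],manip.grip_depth)
for n in("scene","top"):
    c=viewer.capture(n); cv2.imwrite(f"pics/{n}0.png",c["pixels"][:,:,::-1])
    print(n,c["vfov"],c["cx"],c["cy"],c["dist_coeffs"],c["R"],c["t"])
E
```

```text
total 12
drwxr-xr-x  3 agent agent 4096 Dec  7 05:21 .
drwxr-xr-x 23 root  root  4096 Dec  7 05:21 ..
drwxr-xr-x  2 agent agent 4096 Dec  7 05:21 pics
{'time_s': 0.0, 'joint_pos': array([ 1.09762523e+00,  3.13409841e-01,  1.49840133e+00, -1.13866228e-06,
        1.33098601e+00, -2.23417859e-01]), 'dq': array([ 0.00103355,  0.00035743,  0.00091533, -0.0016284 , -0.00118956,
        0.00122626]), 'joint_torque': array([ 8.27837630e-05, -4.02189410e+01, -2.52270359e+01,  6.94652740e-02,
        3.52222798e-02, -5.52119434e-05]), 'tool_pos': array([129.6740652 , 508.49347657, 238.19507151]), 'tcp_rot': array([ 0.55799686, -0.43401099,  0.55876818,  0.43364973]), 'wrist_force': array([-0.13140427, -0.05872768, -0.40621012]), 'wrist_torque': array([0.00921006, 0.06396089, 0.0233631 ]), 'opening': 88.26962742219773}
['Unreachable', 'grip_depth', 'sign_off'] -18.700000000000003
scene 50.53135554296548 313.16661445069354 207.39231337381037 [0.0063337 0.        0.        0.        0.       ] [[-0.6805421   0.73270548  0.00226326]
 [ 0.41476656  0.38778081 -0.82316143]
 [-0.60401254 -0.55925729 -0.5678029 ]] [ 382.36233864 -151.90437277 1896.582917  ]
top 45.8166332625592 314.0911872458391 193.95796209334986 [-0.13264113  0.          0.          0.          0.        ] [[-0.02639954 -0.99947285  0.01889668]
 [-0.99349357  0.02413728 -0.11130105]
 [ 0.11078626 -0.02171202 -0.99360706]] [  15.61382595  565.4355457  1470.36616548]
```

View pics/scene0.png

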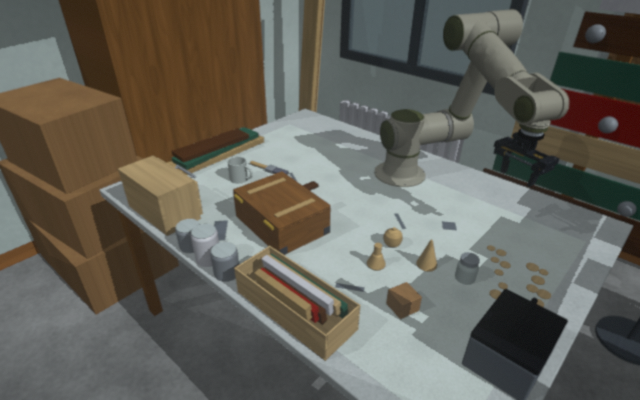

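View pics/top0.png

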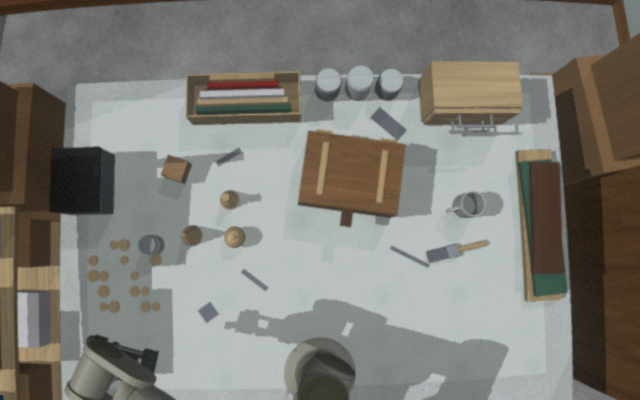

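```bash
cat > h.py <<'E'
import numpy as np, cv2
from rig import readout, viewer, manip
def cal(c):
    f=200/np.tan(np.radians(c["vfov"])/2)
    return np.array([[f,0,c["cx"]],[0,f,c["cy"]],[0,0,1]]),np.array(c["dist_coeffs"],float)
def ray(c,uv):
    K,d=cal(c); p=cv2.undistortPoints(np.array(uv,float).reshape(-1,1,2),K,d).reshape(-1,2)
    return np.c_[p,np.ones(len(p))]
def atz(c,uv,z):
    r=ray(c,uv)@c["R"]; o=-c["R"].T@c["t"]
    return o+r*((z-o[2])/r[:,2])[:,None]
def cloud(c):
    h,w=c["z_map"].shape; v,u=np.mgrid[:h,:w]
    P=ray(c,np.c_[u.ravel(),v.ravel()])*c["z_map"].reshape(-1,1)
    return ((P-c["t"])@c["R"]).reshape(h,w,3)
def proj(c,X):
    K,d=cal(c); return cv2.projectPoints(np.array(X,float).reshape(-1,3),cv2.Rodrigues(c["R"])[0],c["t"],K,d)[0].reshape(-1,2)
def save(c,name,box=None,s=1):
    im=c["pixels"][:,:,::-1]
    if box: x0,y0,x1,y1=box; im=im[y0:y1,x0:x1]
    cv2.imwrite(f"pics/{name}.png",cv2.resize(im,None,fx=s,fy=s,interpolation=cv2.INTER_CUBIC))
E
python3 - <<'E'
from h import *
c=viewer.capture("top"); P=cloud(c); np.set_printoptions(precision=1,suppress=True)
for n,(u,v) in dict(lid=(352,173),tongue=(347,218),bell=(230,198),bauble=(234,236),cone=(191,235),gift=(176,168),mug=(470,204),jar=(150,244)).items():
    print(n,P[v-1:v+2,u-1:u+2].reshape(-1,3).mean(0),P[v,u])
save(c,"top_chest",(290,120,420,240),6); save(c,"top_bell",(130,140,290,260),5)
# lid mask by height
m=(np.abs(P[...,2]-124)<6); m[:, :290]=0; m[:,410:]=0; m[:130]=0;m[230:]=0
q=P[m][:,:2].astype(np.float32); print(len(q),cv2.minAreaRect(q), np.median(P[m][:,2]))
s=viewer.capture("scene"); save(s,"sc_chest",(220,150,350,260),6)
E
```

```text
lid [ 615.7 -112.   124.8] [ 615.4 -111.8  126.7]
tongue [481.2 -92.3 124.8] [481.3 -92.5 123.4]
bell [555.6 263.   65.5] [555.4 262.8  67.2]
bauble [437.7 251.   70.3] [437.6 250.6  72.9]
cone [443.5 383.9  71.2] [443.4 383.3  73.8]
gift [654.9 434.3  62.3] [654.6 433.8  64.4]
mug [ 522.9 -511.5    4.8] [ 522.8 -511.1    6. ]
jar [417.9 508.2  85.3] [417.9 508.8  83.3]
6777 ((595.791015625, -109.13972473144531), (299.3159484863281, 276.7577819824219), 80.8861312866211) 124.45615514339246
```

View pics/top_chest.png

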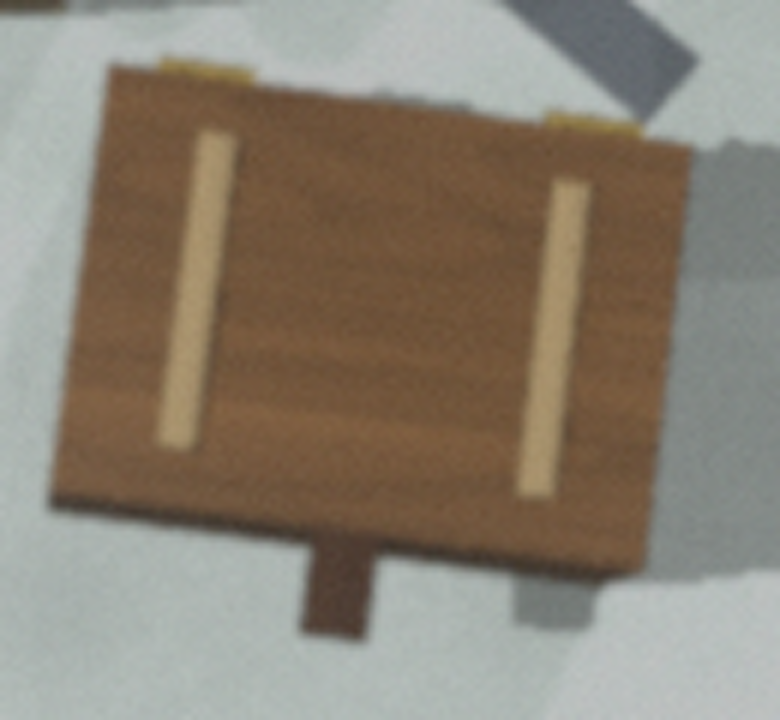

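View pics/top_bell.png

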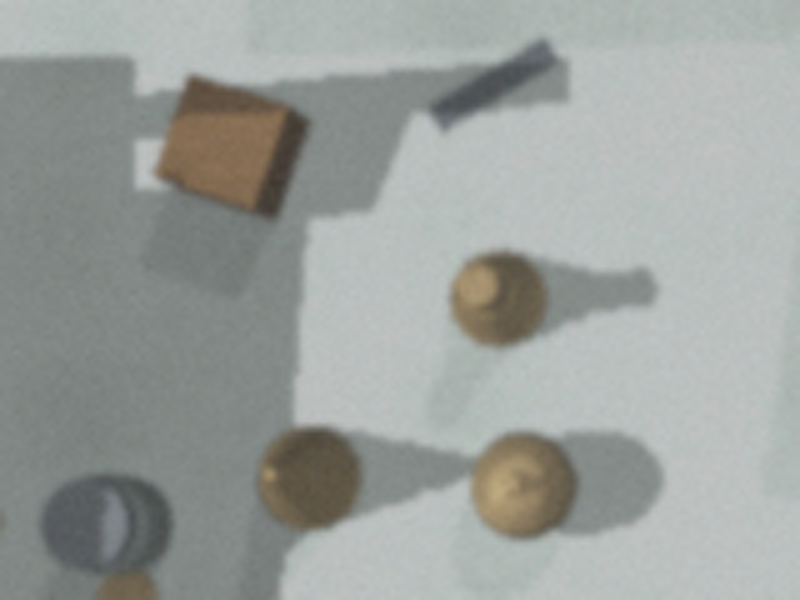

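View pics/sc_chest.png

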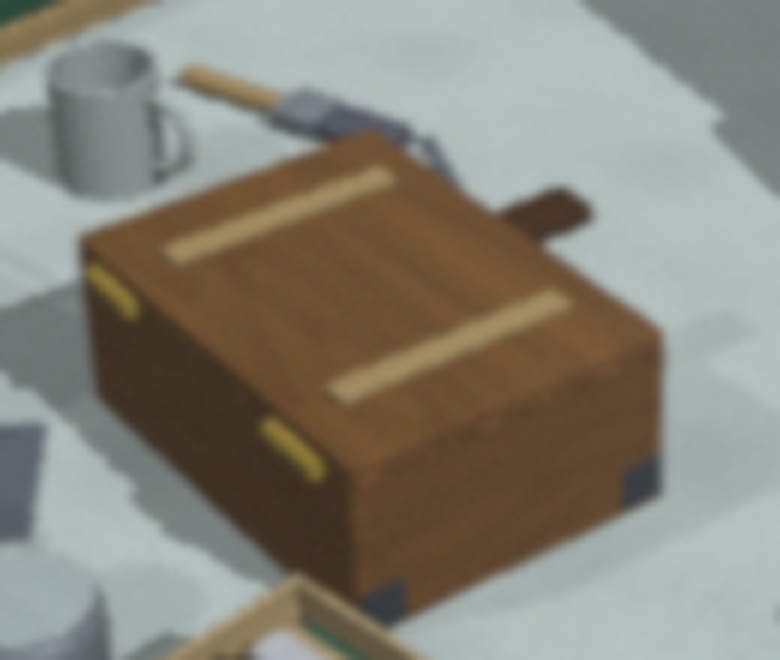

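```bash
python3 - <<'E'
from h import *
np.set_printoptions(precision=1,suppress=True)
c=viewer.capture("top")
f=lambda l,s,o:(np.array(l,float)+.5)/s-.5+o
L=atz(c,f([(112,66),(692,146),(643,568),(52,497)],6,(290,120)),124); print(L,np.linalg.norm(np.diff(L[[0,1,2,3,0]],axis=0),axis=1), L.mean(0))
T=atz(c,f([(300,632),(367,640),(313,545),(377,552)],6,(290,120)),124); print(T)
d=(L[0]+L[1]-L[2]-L[3])[:2]; d2=(L[0]+L[3]-L[1]-L[2])[:2]
print("yaw",np.arctan2(d[1],d[0]),np.arctan2(-d2[0],d2[1]))
yaw=np.arctan2(-d2[0],d2[1]); u=np.array([np.cos(yaw),np.sin(yaw)]); cen=L.mean(0)[:2]
print("chest c",cen,"tongue",cen-140*u,"tongue end pred",cen-163*u, "meas",T[:2].mean(0))
print("bell stem",atz(c,f([(480,285)],5,(130,140)),84), "foot est", atz(c,f([(499,298)],5,(130,140)),10))
s=viewer.capture("scene"); save(s,"sc_bell",(340,210,490,320),5)
E
```

```text
[[ 748.8   15.9  124. ]
 [ 701.8 -277.1  124. ]
 [ 488.4 -241.8  124. ]
 [ 531.2   51.   124. ]] [296.7 216.3 295.9 220.4] [ 617.6 -113.   124. ]
[[ 461.3  -69.7  124. ]
 [ 456.5 -102.7  124. ]
 [ 504.2  -77.5  124. ]
 [ 499.9 -109.2  124. ]]
yaw -0.1619816901700024 -0.15214387951828484
chest c [ 617.6 -113. ] tongue [479.2 -91.8] tongue end pred [456.4 -88.3] meas [458.9 -86.2 124. ]
bell stem [[558.2 273.6  84. ]] foot est [[557.7 273.7  10. ]]
```

View pics/sc_bell.png

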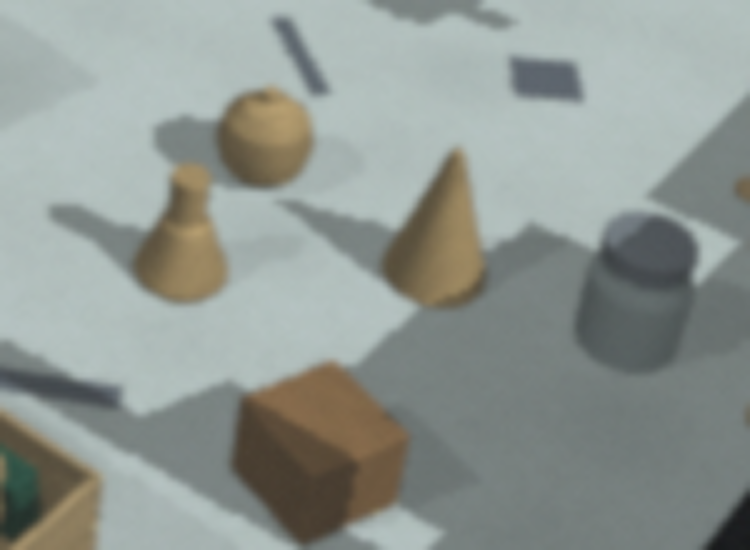

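```bash
cat >> h.py <<'E'
from scipy.spatial.transform import Rotation as Ro
np.set_printoptions(precision=3,suppress=True)
def st():
    s=readout.get_state(); w,x,y,z=s["tcp_rot"]; s["M"]=Ro.from_quat([x,y,z,w]).as_matrix(); return s
YAW=-0.157; C=np.array([617.6,-113,0]); RC=Ro.from_euler('z',YAW).as_matrix()
def ch(p): return C+RC@np.array(p,float)   # chest -> world
def to(p,yaw=None):
    """shift in tool axes to reach world p; yaw: wanted world yaw of jaw axis (mod pi)"""
    s=st(); M=s["M"]; print("t",s["time_s"],"tcp",s["tool_pos"],"q",s["joint_pos"],"F",s["wrist_force"],"op",s["opening"])
    print("M\n",M); print("shift",M.T@(np.array(p)-s["tool_pos"]))
    if yaw is not None:
        z=M[:,2]; cur=np.arctan2(z[1],z[0]); d=(yaw-cur+np.pi/2)%np.pi-np.pi/2
        print("yaw turn about world z",d,"-> tool x turn",-d)
E
python3 - <<'E'
from h import *
to(ch([-140,0,300]),YAW+np.pi/2)
s=viewer.capture("scene"); f=lambda l,sc,o:(np.array(l,float)+.5)/sc-.5+o
print(atz(s,f([(190,172)],5,(340,210)),84),atz(s,f([(182,278)],5,(340,210)),10))
E
```

```text
t 0.3 tcp [129.757 508.64  238.548] q [ 1.098  0.313  1.498 -0.     1.331 -0.223] F [-0.391  0.173  1.328] op 87.92344512157516
M
 [[-0.    -0.969  0.247]
 [-0.     0.247  0.969]
 [-1.     0.    -0.   ]]
shift [ -61.294 -486.949 -494.768]
yaw turn about world z 0.09274780888163248 -> tool x turn -0.09274780888163248
[[556.873 276.818  84.   ]] [[571.272 288.794  10.   ]]
```

>>> arm_command:
  increments: [88,-160,-60,-60,0,88,-160,-120,-120,0,88,-160,-180,-180,0,88,-160,-240,-240,0,88,-160,-300,-300,-0.09,88,-160,-360,-360,-0.09,88,-160,-420,-430,-0.09,88,-160,-487,-495,-0.09]

```text
time_s: 1.35
tool_pos: [356.7, 120.6, 388.6]
tcp_rot: [0.539, -0.459, 0.538, 0.458]
wrist_force: [1.2, 0.4, 0.1]
opening: 87.8
```

>>> arm_command:
  increments: [88,0,0,0,0,88,0,0,0,0,88,0,0,0,0,88,0,0,0,0]

```text
time_s: 1.85
tool_pos: [355.7, 123.5, 388.3]
tcp_rot: [0.538, -0.459, 0.538, 0.459]
wrist_force: [-0.3, 0.1, 0.4]
opening: 88.0
```

```bash
python3 -c "
from h import *
to(ch([-140,0,300]),YAW+np.pi/2)"
```

```text
t 1.85 tcp [355.73  123.482 388.251] q [ 0.02  -0.094  1.573  0.     1.663 -1.393] F [-0.274  0.104  0.363] op 87.99444843117985
M
 [[ 0.    -0.988  0.157]
 [ 0.     0.157  0.988]
 [-1.    -0.     0.   ]]
shift [  88.274 -155.684 -192.57 ]
yaw turn about world z 0.00041523208516869303 -> tool x turn -0.00041523208516869303
```

>>> arm_command:
  increments: [88,0,-60,-60,0,88,0,-120,-120,0,88,0,-180,-192,0,88,0,-240,-192,0,88,0,-300,-192,0,88,0,-360,-192,0,88,0,-420,-192,0,88,0,-480,-192,0]

```text
time_s: 2.85
tool_pos: [712.5, -126.3, 379.2]
tcp_rot: [0.541, -0.463, 0.535, 0.455]
wrist_force: [0.9, 0.5, 1.3]
opening: 88.1
```

>>> arm_command:
  increments: [88,0,-60,0,0,88,0,-120,0,0,88,0,-180,0,0,88,0,-240,0,0,88,0,-300,0,0]

```text
time_s: 3.48
tool_pos: [759.6, -132.9, 309.2]
tcp_rot: [0.549, -0.472, 0.527, 0.445]
wrist_force: [-0.6, 0.0, 0.2]
opening: 87.6
```

```bash
python3 -c "
from h import *
to(ch([-140,0,300]),YAW+np.pi/2)"
```

```text
t 3.475 tcp [ 759.613 -132.863  309.163] q [-0.327  0.992  0.187  0.008  1.913 -1.735] F [-0.596  0.033  0.224] op 87.64435958369684
M
 [[ 0.049 -0.986  0.159]
 [-0.009  0.159  0.987]
 [-0.999 -0.05  -0.001]]
shift [ -4.941 283.469  -3.367]
yaw turn about world z 0.0027909134004850955 -> tool x turn -0.0027909134004850955
```

>>> arm_command:
  increments: [88,0,0,0,0,88,0,0,0,0]

```text
time_s: 3.72
tool_pos: [759.4, -133.0, 309.5]
tcp_rot: [0.549, -0.472, 0.527, 0.445]
wrist_force: [0.1, 0.2, 0.1]
opening: 88.0
```

>>> arm_command:
  increments: [88,0,60,0,0,88,0,60,0,0]

```text
time_s: 3.98
tool_pos: [699.5, -123.5, 306.0]
tcp_rot: [0.549, -0.472, 0.527, 0.445]
wrist_force: [2.2, -0.5, 0.9]
opening: 88.1
```

```bash
python3 -c "
from h import *
to(ch([-140,0,300]),YAW+np.pi/2)"
```

```text
t 3.975 tcp [ 699.511 -123.533  305.996] q [-0.342  0.72   0.697  0.008  1.675 -1.752] F [ 2.163 -0.512  0.869] op 88.05890806649853
M
 [[ 0.049 -0.986  0.159]
 [-0.009  0.159  0.987]
 [-0.999 -0.05  -0.001]]
shift [ -5.115 222.564  -3.1  ]
yaw turn about world z 0.0031536762606683144 -> tool x turn -0.0031536762606683144
```

```bash
python3 -c "
from h import *
to([479,-90,98],YAW+np.pi/2); to([479,-90,170])"
```

```text
t 3.975 tcp [ 699.511 -123.533  305.996] q [-0.342  0.72   0.697  0.008  1.675 -1.752] F [ 2.163 -0.512  0.869] op 88.05890806649853
M
 [[ 0.049 -0.986  0.159]
 [-0.009  0.159  0.987]
 [-0.999 -0.05  -0.001]]
shift [196.608 233.14   -1.841]
yaw turn about world z 0.0031536762606683144 -> tool x turn -0.0031536762606683144
t 3.975 tcp [ 699.511 -123.533  305.996] q [-0.342  0.72   0.697  0.008  1.675 -1.752] F [ 2.163 -0.512  0.869] op 88.05890806649853
M
 [[ 0.049 -0.986  0.159]
 [-0.009  0.159  0.987]
 [-0.999 -0.05  -0.001]]
shift [124.698 229.546  -1.917]
```

>>> arm_command:
  increments: [88,20,58,0,0,88,50,110,-1,0,88,90,160,-2,0,88,120,205,-2,0,88,125,230,-2,0,88,165,232,-2,0,88,196,233,-2,0,88,196,233,-2,0]

```text
time_s: 4.97
tool_pos: [478.9, -89.8, 98.1]
tcp_rot: [0.549, -0.471, 0.528, 0.446]
wrist_force: [-0.8, -0.7, 1.0]
opening: 87.6
```

```bash
python3 -c "
from h import *
to([479,-90,98])
c=viewer.capture('top'); save(c,'t2',(290,120,420,240),6); c=viewer.capture('scene'); save(c,'s2',(220,100,380,260),5)"
```

```text
t 4.975 tcp [478.867 -89.775  98.125] q [-0.433  0.377  1.817  0.016  0.903 -1.853] F [-0.802 -0.683  1.011] op 87.61533172506446
M
 [[ 0.045 -0.986  0.159]
 [-0.007  0.159  0.987]
 [-0.999 -0.046 -0.   ]]
shift [ 0.132 -0.161 -0.201]
```

View pics/s2.png

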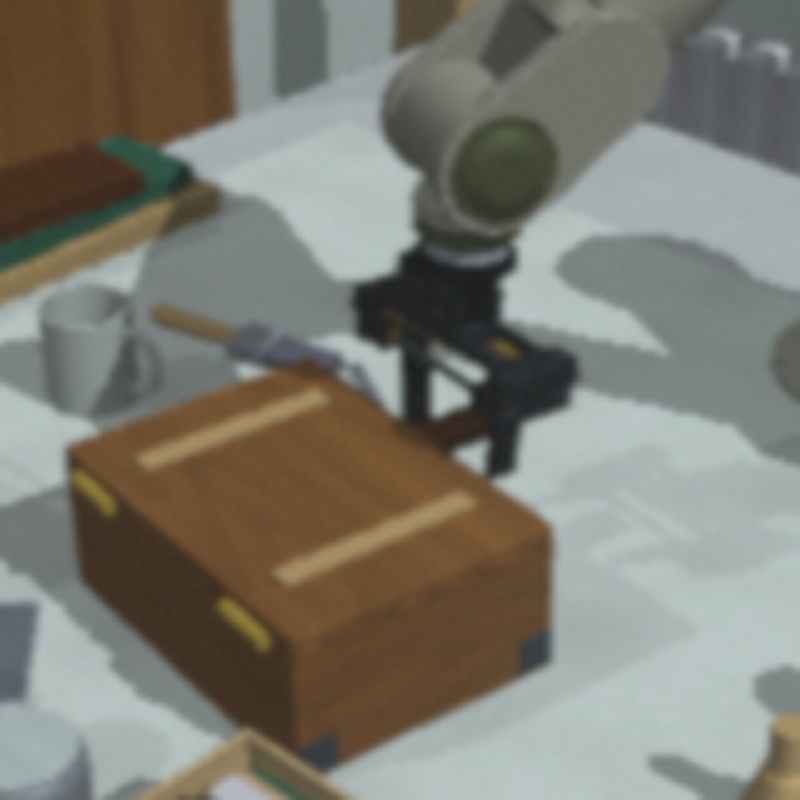

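View pics/t2.png

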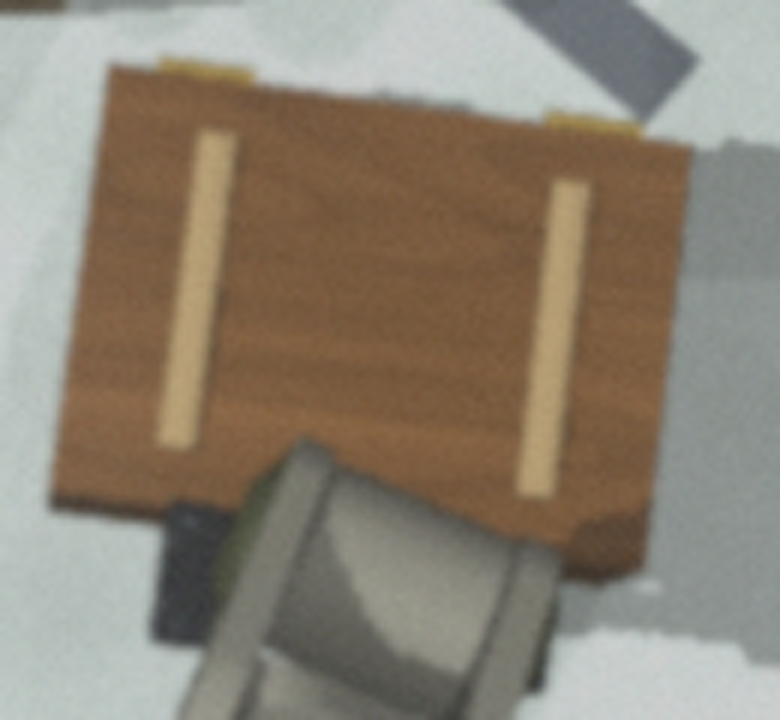

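>>> arm_command:
  increments: [20,0,0,0,0,20,0,0,0,0,20,0,0,0,0,20,0,0,0,0,20,0,0,0,0,20,0,0,0,0]

```text
time_s: 5.82
tool_pos: [479.7, -88.2, 98.7]
tcp_rot: [0.55, -0.47, 0.527, 0.446]
wrist_force: [3.5, 12.6, 1.2]
opening: 33.6
```

```bash
cat > arc.py <<'E'
from h import *
def arc(a0,a1,n,g=18.7):
    s=st(); M=s["M"]; u=RC[:,0]
    P=lambda a: u*(-250*np.cos(a)+7*np.sin(a))+np.array([0,0,1])*(250*np.sin(a)+7*np.cos(a))
    for a in np.linspace(a0,a1,n+1)[1:]: print(round(a,3),np.round(M.T@(P(a)-P(a0)),0))
E
python3 -c "
from arc import *
to([479,-90,98]); arc(0,1.07,16)"
```

```text
t 5.825 tcp [479.715 -88.207  98.685] q [-0.431  0.376  1.817  0.02   0.903 -1.853] F [ 3.477 12.582  1.155] op 33.564985794339755
M
 [[ 0.048 -0.986  0.16 ]
 [-0.005  0.16   0.987]
 [-0.999 -0.048  0.003]]
shift [ 0.658  0.451 -1.887]
0.067 [-17.  -2.   0.]
0.134 [-33.  -5.   0.]
0.201 [-49.  -9.   0.]
0.268 [-65. -14.   0.]
0.334 [-81. -20.   0.]
0.401 [-96. -27.   0.]
0.468 [-110.  -35.    0.]
0.535 [-124.  -45.    1.]
0.602 [-138.  -55.    1.]
0.669 [-151.  -66.    1.]
0.736 [-162.  -77.    1.]
0.802 [-174.  -90.    1.]
0.869 [-184. -103.    1.]
0.936 [-193. -117.    1.]
1.003 [-201. -131.    1.]
1.07 [-209. -146.    1.]
```

>>> arm_command:
  increments: [20,-17,-2,2,0,20,-33,-5,2,0,20,-49,-9,2,0,20,-65,-14,2,0,20,-81,-20,2,0,20,-96,-27,2,0,20,-110,-35,2,0,20,-124,-45,2,0]

```text
time_s: 6.82
tool_pos: [516.4, -94.0, 224.2]
tcp_rot: [0.547, -0.47, 0.529, 0.447]
wrist_force: [-10.7, -1.5, 0.3]
opening: 33.2
```

```bash
python3 -c "
from arc import *
to([479,-90,98]); arc(0.535,1.07,8)
c=viewer.capture('scene'); save(c,'s3',(220,100,380,260),5)"
```

```text
t 6.825 tcp [516.44  -94.032 224.197] q [-0.408  0.302  1.552  0.01   1.248 -1.822] F [-10.651  -1.509   0.307] op 33.188441804067324
M
 [[ 0.041 -0.986  0.159]
 [-0.007  0.159  0.987]
 [-0.999 -0.041 -0.001]]
shift [124.539  42.783  -1.867]
0.602 [-13. -10.   0.]
0.669 [-26. -21.   0.]
0.736 [-38. -32.   0.]
0.802 [-49. -45.   0.]
0.869 [-60. -58.   0.]
0.936 [-69. -72.   0.]
1.003 [-78. -86.   0.]
1.07 [ -85. -101.    0.]
```

View pics/s3.png

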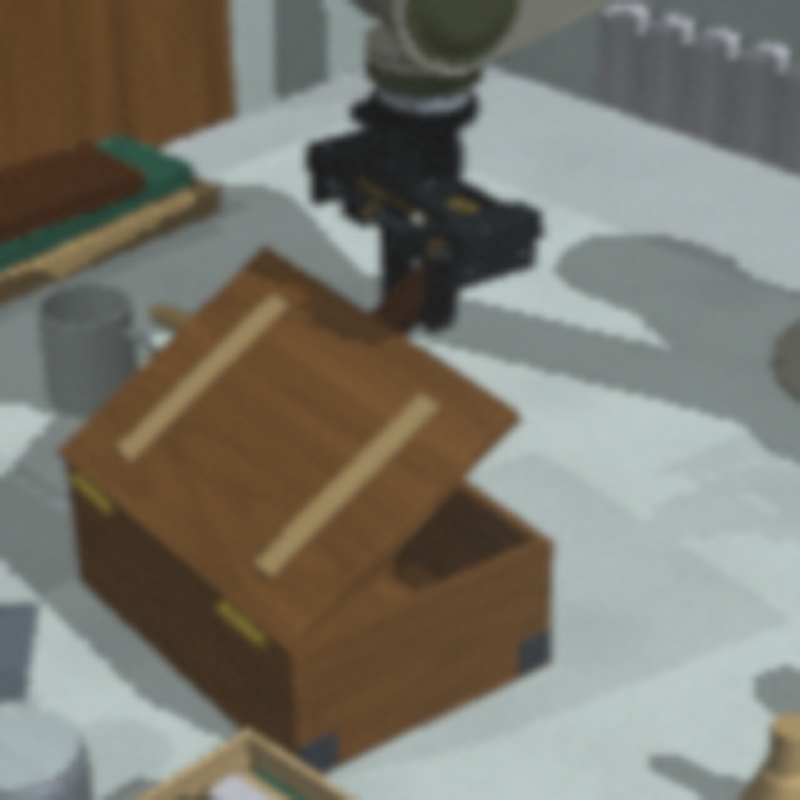

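>>> arm_command:
  increments: [20,-13,-10,0,0,20,-26,-21,0,0,20,-38,-32,0,0,20,-49,-45,0,0,20,-60,-58,0,0,20,-69,-72,0,0,20,-78,-86,0,0,20,-83,-97,0,0]

```text
time_s: 7.88
tool_pos: [609.7, -109.2, 312.4]
tcp_rot: [0.548, -0.471, 0.528, 0.446]
wrist_force: [-5.7, -1.7, 2.0]
opening: 33.7
```

>>> arm_command:
  increments: [20,-2,-3,0,0,20,-4,-6,0,0,20,-4,-6,0,0]

```text
time_s: 8.25
tool_pos: [612.0, -109.6, 313.7]
tcp_rot: [0.546, -0.467, 0.531, 0.449]
wrist_force: [-23.4, 0.4, -7.3]
opening: 33.6
```

```bash
python3 -c "
from arc import *
to([479,-90,98]); 
s=st(); q=RC.T@(s['tool_pos']-s['M'][:,0]*18.7-C); print(q)
c=viewer.capture('scene'); save(c,'s4',(220,60,380,260),4)
c=viewer.capture('top'); save(c,'t4',(290,120,420,240),6)
"
```

```text
t 8.25 tcp [ 612.01  -109.581  313.742] q [-0.368  0.484  1.06   0.006  1.565 -1.778] F [-23.446   0.414  -7.274] op 33.56997213567647
M
 [[ 0.032 -0.987  0.16 ]
 [-0.006  0.16   0.987]
 [-0.999 -0.033 -0.001]]
shift [211.235 141.408  -1.809]
[ -6.667   2.515 332.432]
```

View pics/s4.png

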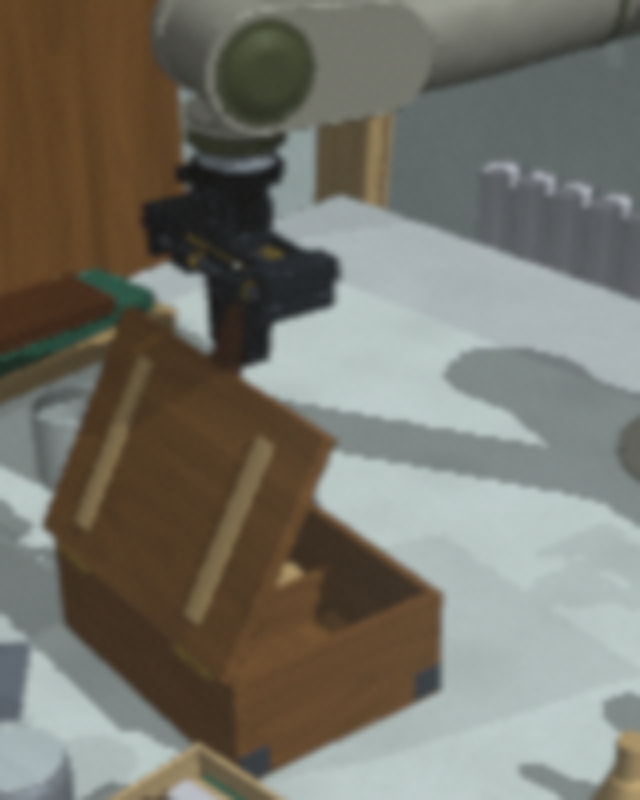

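View pics/t4.png

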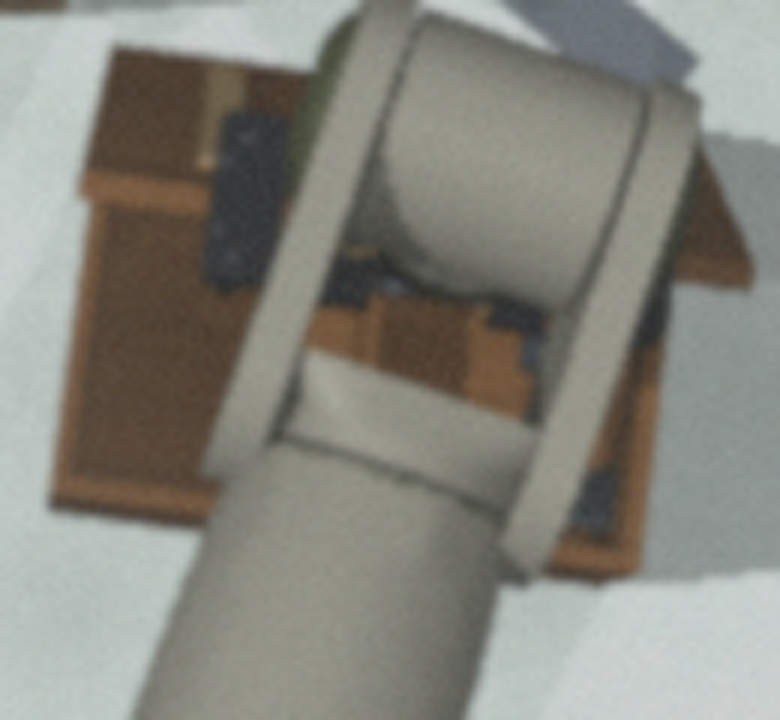

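>>> arm_command:
  increments: [20,0,0,0,0,20,2,6,0,0,20,4,12,0,0,20,4,12,0,0]

```text
time_s: 8.85
tool_pos: [605.1, -108.4, 309.8]
tcp_rot: [0.549, -0.472, 0.527, 0.445]
wrist_force: [11.8, -4.9, -14.5]
opening: 33.4
```

```bash
python3 -c "
from arc import *
to([479,-90,98]); 
s=st(); q=RC.T@(s['tool_pos']-s['M'][:,0]*18.7-C); print(q)"
```

```text
t 8.85 tcp [ 605.062 -108.42   309.848] q [-0.372  0.456  1.112  0.01   1.525 -1.782] F [ 11.752  -4.915 -14.477] op 33.38763729797309
M
 [[ 0.049 -0.986  0.16 ]
 [-0.009  0.159  0.987]
 [-0.999 -0.05  -0.001]]
shift [205.255 137.758  -1.804]
[-14.03    2.577 328.524]
```

>>> arm_command:
  increments: [60,0,0,0,0,88,0,0,0,0,88,0,0,0,0,88,0,0,0,0,88,-30,5,0,0,88,-70,15,0,0,88,-110,40,0,0,88,-120,100,0,0]

```text
time_s: 9.85
tool_pos: [499.9, -91.3, 428.7]
tcp_rot: [0.55, -0.473, 0.527, 0.444]
wrist_force: [-0.1, -0.8, 0.6]
opening: 87.9
```

>>> arm_command:
  increments: [88,0,60,0,0,88,0,100,60,0,88,0,120,120,0]

```text
time_s: 10.22
tool_pos: [401.0, 37.6, 421.9]
tcp_rot: [0.55, -0.471, 0.528, 0.444]
wrist_force: [1.4, 1.2, 1.6]
opening: 87.5
```

```bash
python3 -c "
from arc import *
to([558,274.5,38],0); 
c=viewer.capture('scene'); save(c,'s5',(220,60,380,260),4)
c=viewer.capture('top'); save(c,'t5',(290,120,420,240),6)
"
```

```text
t 10.225 tcp [401.017  37.575 421.948] q [-0.2   -0.057  1.455  0.001  1.694 -1.608] F [1.443 1.161 1.61 ] op 87.49728078556036
M
 [[ 0.049 -0.986  0.162]
 [-0.009  0.162  0.987]
 [-0.999 -0.05  -0.001]]
shift [389.135 -97.211 259.455]
yaw turn about world z -1.4081267416708945 -> tool x turn 1.4081267416708945
```

View pics/s5.png

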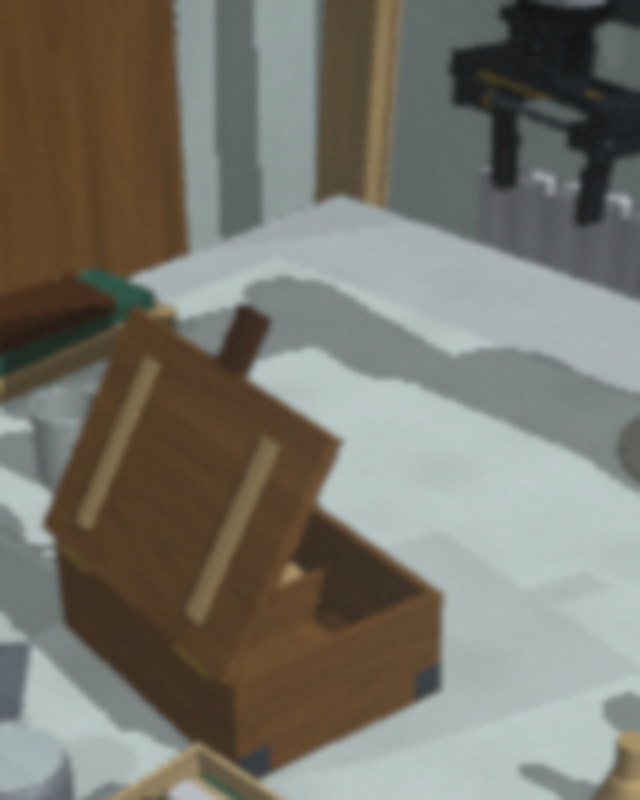

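View pics/t5.png

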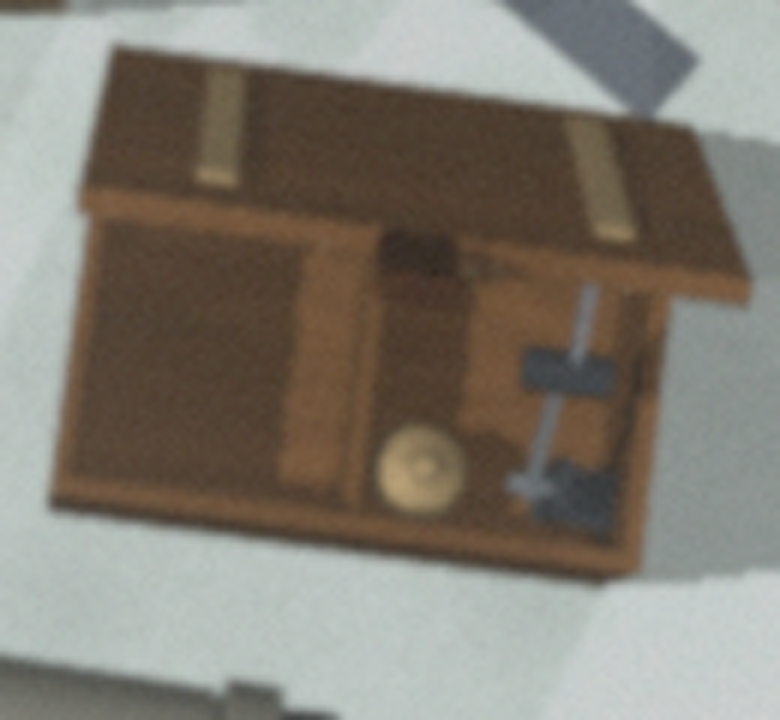

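```bash
python3 -c "
from arc import *
to([559,274.5,49]); to([559,274.5,180])
c=viewer.capture('top'); print(RC.T@(atz(c,[(384.6,181.8)],150)[0]-C))"
```

```text
t 10.325 tcp [400.863  40.867 422.588] q [-0.193 -0.057  1.454  0.002  1.695 -1.61 ] F [ 0.298 -0.278  0.997] op 87.8092510063084
M
 [[ 0.05  -0.987  0.153]
 [-0.008  0.153  0.988]
 [-0.999 -0.051  0.   ]]
shift [ 379.305 -101.36   254.977]
t 10.325 tcp [400.863  40.867 422.588] q [-0.193 -0.057  1.454  0.002  1.695 -1.61 ] F [ 0.298 -0.278  0.997] op 87.8092510063084
M
 [[ 0.05  -0.987  0.153]
 [-0.008  0.153  0.988]
 [-0.999 -0.051  0.   ]]
shift [ 248.475 -108.031  255.009]
[-19.4   -96.054 150.   ]
```

>>> arm_command:
  increments: [88,30,-20,45,0,88,60,-40,90,0,88,90,-60,135,0,88,130,-80,175,0,88,170,-95,215,0,88,210,-105,245,0,88,245,-108,255,0,88,248,-108,255,0]

```text
time_s: 11.38
tool_pos: [561.2, 268.1, 175.9]
tcp_rot: [0.547, -0.471, 0.529, 0.446]
wrist_force: [-0.5, -0.0, 0.7]
opening: 88.2
```

```bash
python3 -c "
from arc import *
to([559,274.5,49])
c=viewer.capture('scene'); save(c,'s6',(320,150,480,290),5)
c=viewer.capture('top'); save(c,'t6',(150,130,300,260),5)
"
```

```text
t 11.375 tcp [561.227 268.141 175.895] q [ 0.266  0.558  1.3   -0.022  1.245 -1.138] F [-0.514 -0.006  0.747] op 88.18835155273149
M
 [[ 0.042 -0.986  0.16 ]
 [-0.01   0.16   0.987]
 [-0.999 -0.044 -0.003]]
shift [126.616   8.734   6.314]
```

View pics/s6.png

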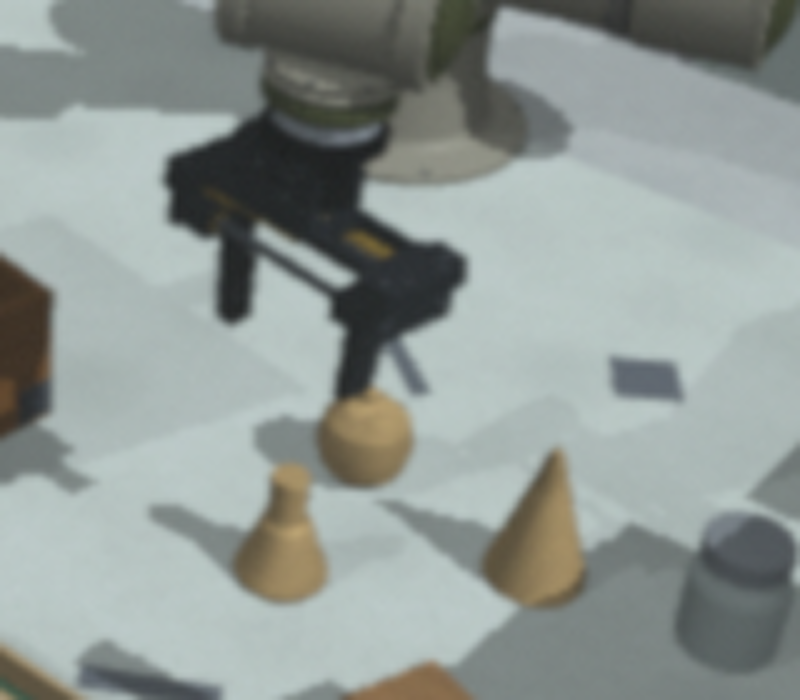

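>>> arm_command:
  increments: [70,0,9,6,0,70,40,9,6,0,70,80,9,6,0,70,110,9,6,0,70,127,9,6,0,70,127,9,6,0]

```text
time_s: 12.22
tool_pos: [559.4, 275.5, 51.7]
tcp_rot: [0.549, -0.471, 0.527, 0.445]
wrist_force: [-0.2, -0.7, -0.2]
opening: 70.1
```

```bash
python3 -c "
from arc import *
to([559,274.5,49])
c=viewer.capture('scene'); save(c,'s7',(320,150,480,290),5)
"
```

```text
t 12.225 tcp [559.408 275.492  51.663] q [ 0.279  0.699  1.413 -0.025  0.987 -1.119] F [-0.216 -0.661 -0.162] op 70.10321246638615
M
 [[ 0.047 -0.986  0.159]
 [-0.008  0.159  0.987]
 [-0.999 -0.048 -0.001]]
shift [ 2.649  0.372 -1.042]
```

View pics/s7.png

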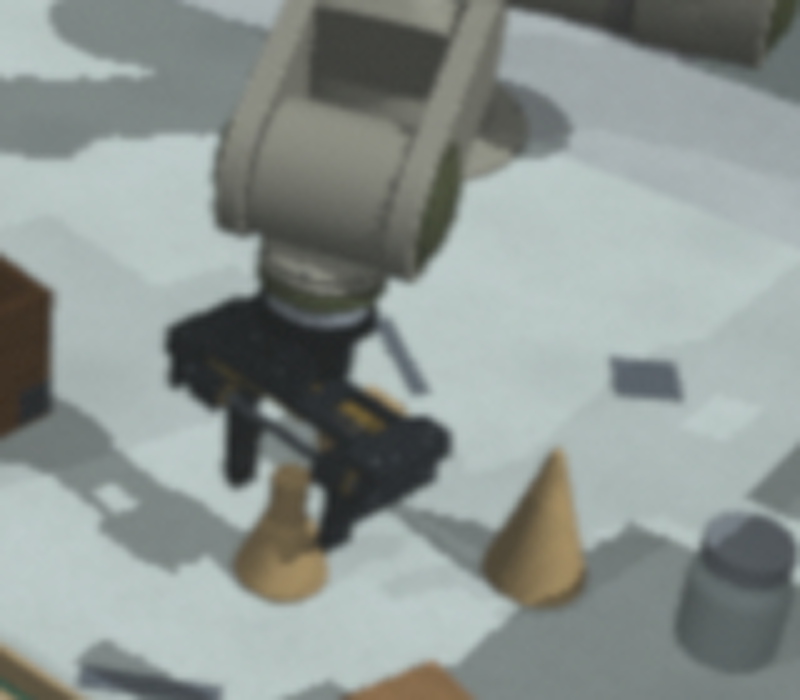

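>>> arm_command:
  increments: [15,1,0,0,0,15,1,0,0,0,15,1,0,0,0,15,1,0,0,0,15,1,0,0,0,15,-20,0,0,0,15,-70,0,0,0,15,-120,0,0,0]

```text
time_s: 13.28
tool_pos: [553.4, 276.4, 172.4]
tcp_rot: [0.549, -0.471, 0.528, 0.445]
wrist_force: [-0.4, 1.4, -1.4]
opening: 25.5
```

```bash
python3 -c "
from arc import *
to(ch([-58,72,62])); to(ch([-110,72,160]))
c=viewer.capture('scene'); save(c,'s8',(320,150,480,290),5)
"
```

```text
t 13.275 tcp [553.409 276.395 172.392] q [ 0.283  0.552  1.32  -0.023  1.228 -1.121] F [-0.398  1.351 -1.441] op 25.45456962825398
M
 [[ 0.046 -0.986  0.159]
 [-0.009  0.159  0.987]
 [-0.999 -0.047 -0.001]]
shift [ 113.79   -61.846 -302.25 ]
t 13.275 tcp [553.409 276.395 172.392] q [ 0.283  0.552  1.32  -0.023  1.228 -1.121] F [-0.398  1.351 -1.441] op 25.45456962825398
M
 [[ 0.046 -0.986  0.159]
 [-0.009  0.159  0.987]
 [-0.999 -0.047 -0.001]]
shift [  13.442  -14.536 -302.513]
```

View pics/s8.png

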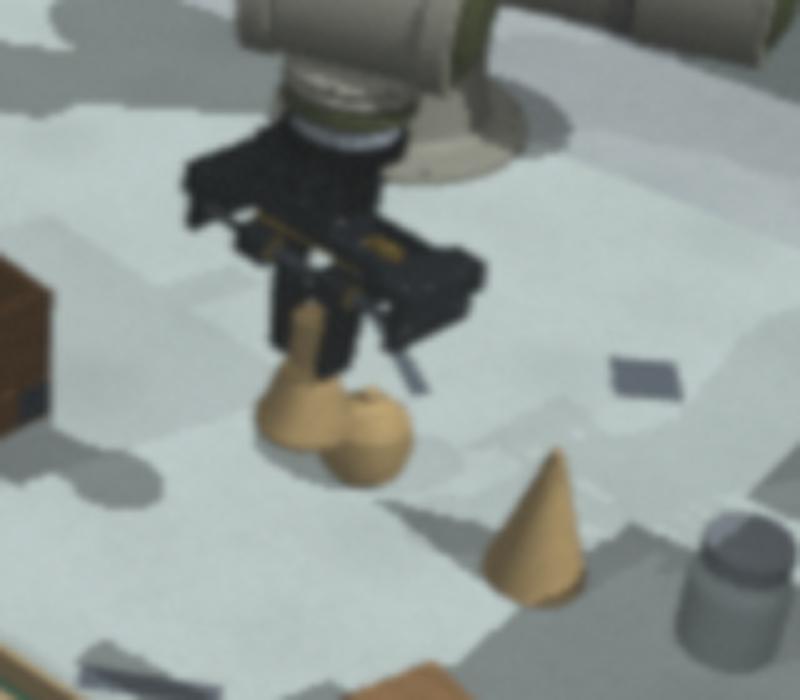

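>>> arm_command:
  increments: [15,-25,0,-30,0,15,-25,0,-85,0,15,-25,-10,-140,0,15,-25,-20,-195,0,15,-22,-35,-250,0,15,-20,-50,-290,0,15,-20,-60,-302,0,15,-20,-66,-302,0]

```text
time_s: 14.32
tool_pos: [570.2, -32.0, 194.5]
tcp_rot: [0.549, -0.471, 0.527, 0.445]
wrist_force: [0.2, -0.0, -1.0]
opening: 25.6
```

>>> arm_command:
  increments: [15,0,0,0,0,15,0,0,0,0]

```text
time_s: 14.58
tool_pos: [569.7, -30.7, 194.6]
tcp_rot: [0.549, -0.472, 0.527, 0.446]
wrist_force: [-0.2, -1.2, -1.1]
opening: 25.8
```

```bash
python3 -c "
from arc import *
to(ch([-58,72,62]))
c=viewer.capture('scene'); save(c,'s9',(220,60,380,260),4)
c=viewer.capture('top'); save(c,'t9',(290,120,420,240),6)
"
```

```text
t 14.575 tcp [569.736 -30.747 194.646] q [-0.261  0.423  1.46   0.005  1.211 -1.675] F [-0.174 -1.241 -1.051] op 25.833441731297047
M
 [[ 0.047 -0.986  0.158]
 [-0.008  0.157  0.988]
 [-0.999 -0.048 -0.001]]
shift [132.596   4.232  -1.68 ]
```

View pics/s9.png

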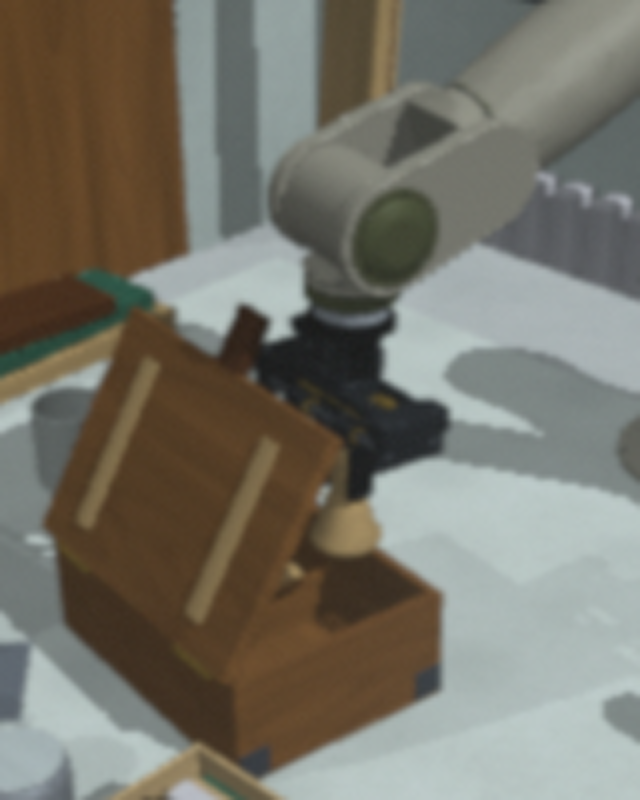

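View pics/t9.png

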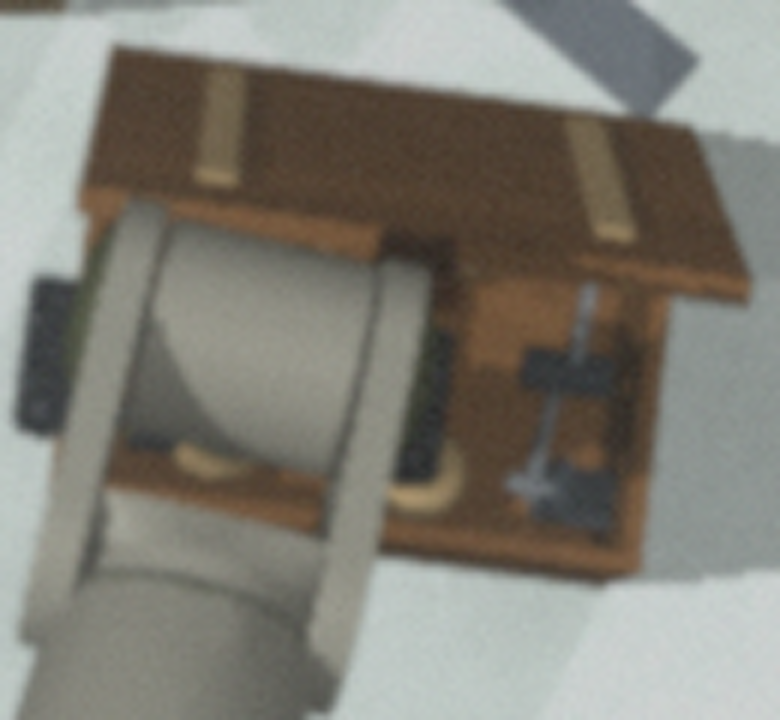

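>>> arm_command:
  increments: [15,10,8,6,0,15,40,8,6,0,15,70,8,6,0,15,90,8,6,0,15,90,8,6,0]

```text
time_s: 15.3
tool_pos: [566.0, -24.9, 102.8]
tcp_rot: [0.548, -0.471, 0.528, 0.446]
wrist_force: [0.5, 0.6, -0.6]
opening: 25.3
```

```bash
python3 -c "
from arc import *
to(ch([-62,80,61]))
c=viewer.capture('scene'); save(c,'s10',(220,60,380,260),4)
c=viewer.capture('top'); save(c,'t10',(290,120,420,240),6)
"
```

```text
t 15.3 tcp [566.032 -24.88  102.835] q [-0.252  0.52   1.572  0.005  1.005 -1.666] F [ 0.477  0.586 -0.611] op 25.288564610829884
M
 [[ 0.044 -0.986  0.159]
 [-0.007  0.159  0.987]
 [-0.999 -0.045 -0.   ]]
shift [41.914 -0.828  1.048]
```

View pics/s10.png

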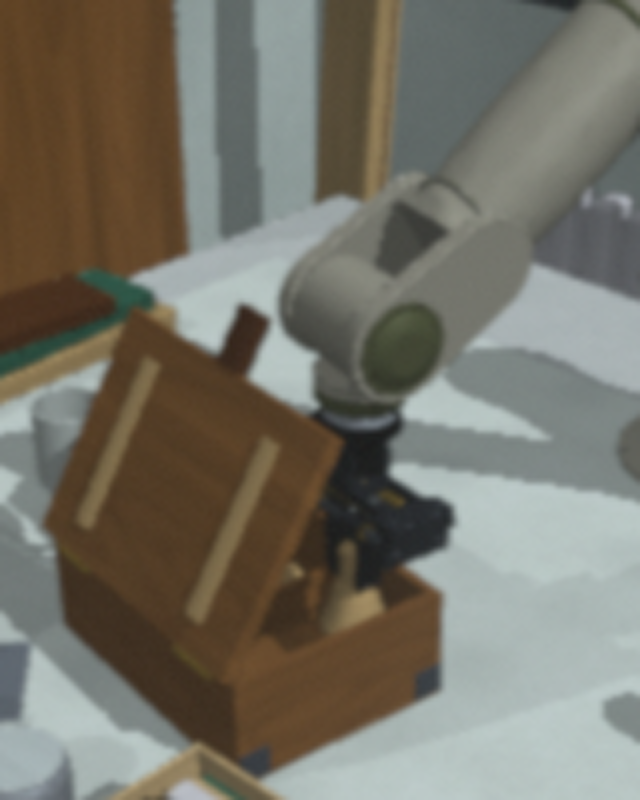

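View pics/t10.png

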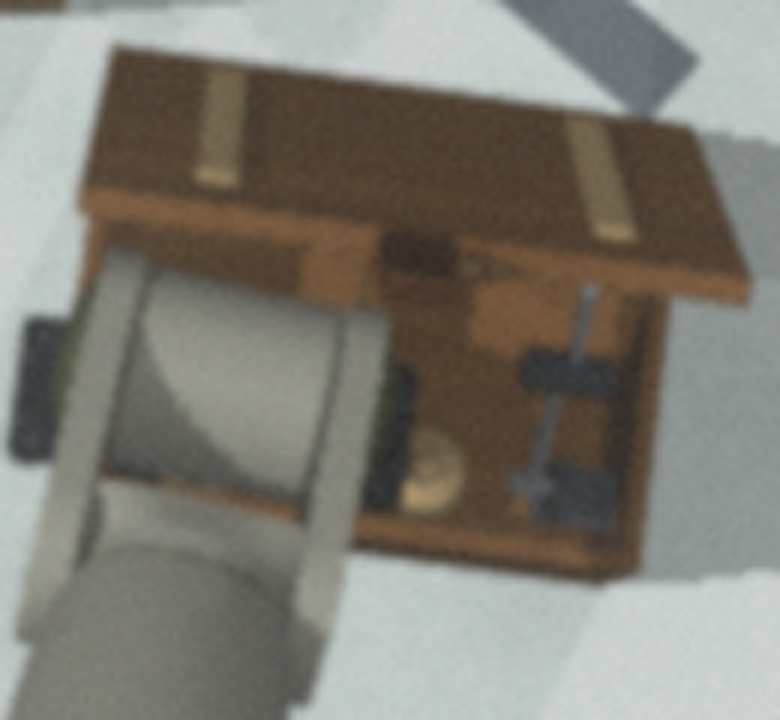

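>>> arm_command:
  increments: [15,15,0,1,0,15,28,0,1,0,15,36,0,1,0,15,40,0,1,0,15,41,0,1,0,15,41,0,1,0]

```text
time_s: 16.15
tool_pos: [569.5, -24.9, 63.7]
tcp_rot: [0.549, -0.472, 0.527, 0.445]
wrist_force: [-0.0, 0.4, -0.2]
opening: 25.8
```

>>> arm_command:
  increments: [15,1.5,0,0,0,15,1.5,0,0,0,15,3,0,0,0,15,3,0,0,0]

```text
time_s: 16.65
tool_pos: [569.5, -24.9, 60.5]
tcp_rot: [0.549, -0.472, 0.527, 0.445]
wrist_force: [-0.5, 0.1, -0.1]
opening: 25.2
```

>>> arm_command:
  increments: [15,1,0,0,0,15,1,0,0,0,40,1,0,0,0,52,1,0,0,0,52,1,0,0,0,52,1,0,0,0]

```text
time_s: 17.4
tool_pos: [569.5, -24.9, 59.4]
tcp_rot: [0.549, -0.471, 0.527, 0.445]
wrist_force: [-0.1, -0.3, -0.4]
opening: 51.8
```

>>> arm_command:
  increments: [52,-20,0,0,0,52,-45,0,0,0,52,-90,0,0,0,52,-130,0,0,0,52,-150,30,0,0,52,-180,80,0,0]

```text
time_s: 18.15
tool_pos: [481.2, -10.7, 235.5]
tcp_rot: [0.549, -0.471, 0.527, 0.445]
wrist_force: [0.3, -0.0, 1.0]
opening: 51.7
```

```bash
python3 -c "
from arc import *
to(ch([-62,80,61]))
c=viewer.capture('scene'); save(c,'s11',(220,60,380,260),4)
c=viewer.capture('top'); save(c,'t11',(290,120,420,240),6)
"
```

```text
t 18.15 tcp [481.24  -10.743 235.518] q [-0.269  0.194  1.661  0.005  1.239 -1.681] F [ 0.343 -0.024  1.029] op 51.72511439513412
M
 [[ 0.047 -0.986  0.159]
 [-0.008  0.159  0.987]
 [-0.999 -0.048 -0.001]]
shift [178.535 -80.274   0.707]
```

View pics/s11.png

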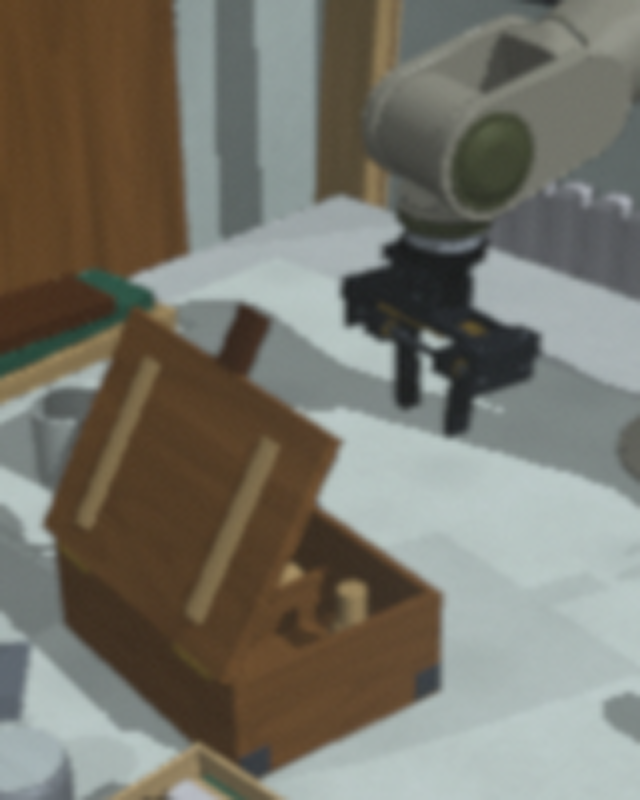

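View pics/t11.png

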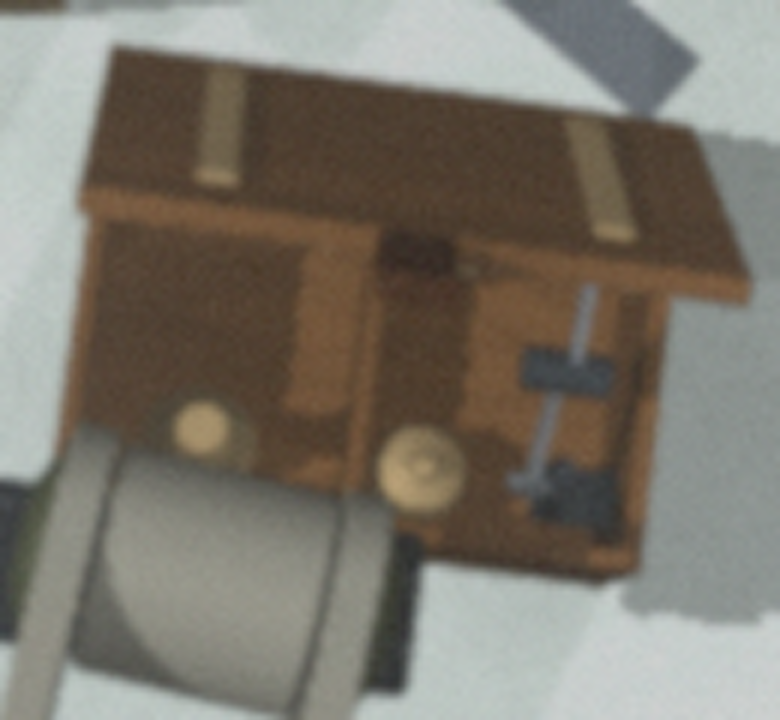

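```bash
cat > kin.py <<'E'
import numpy as np
from scipy.optimize import least_squares
D=[([129.757,508.64,238.548],[1.098,0.313,1.498,1.331]),([355.73,123.482,388.251],[.02,-.094,1.573,1.663]),([759.613,-132.863,309.163],[-0.327,0.992,0.187,1.913]),
([699.511,-123.533,305.996],[-0.342,0.72,0.697,1.675]),([478.867,-89.775,98.125],[-0.433,0.377,1.817,0.903]),([516.44,-94.032,224.197],[-0.408,0.302,1.552,1.248]),
([612.01,-109.581,313.742],[-0.368,0.484,1.06,1.565]),([401.017,37.575,421.948],[-0.2,-0.057,1.455,1.694]),([561.2,268.1,175.9],[.266,.558,1.3,1.245]),([569.5,-24.9,102.8],[-.252,.52,1.572,1.005])]
def fk(p,q):
    a,b,c,h,d,o,e=p; q1,q2,q3,q5=q
    r=o+a*np.sin(q2)+b*np.sin(q2+q3)+c*np.sin(q2+q3+q5)+e*np.cos(q2); z=h+a*np.cos(q2)+b*np.cos(q2+q3)+c*np.cos(q2+q3+q5)-e*np.sin(q2)
    return np.array([r*np.cos(q1)-d*np.sin(q1),r*np.sin(q1)+d*np.cos(q1),z])
f=least_squares(lambda p:np.concatenate([fk(p,q)-np.array(x) for x,q in D]),[400,400,250,300,117,0,0])
p=f.x
if __name__=="__main__":
    print(np.round(p,1),np.abs(f.fun).max())
E
python3 kin.py
python3 - <<'E'
from h import *
c=viewer.capture("top")
f=lambda l,s,o:(np.array(l,float)+.5)/s-.5+o
print("bell stem in chest",RC.T@(atz(c,f([(202,427)],6,(290,120)),94)[0]-C))
print("knee",RC.T@(atz(c,f([(568,371)],6,(290,120)),155)[0]-C))
E
```

```text
[441.3 397.2 237.4 148.4 117.    3.6  -8.9] 15.889183465991664
bell stem in chest [-62.854  78.65   94.   ]
knee [-19.208 -94.145 155.   ]
```

>>> arm_command:
  increments: [0,-60,-10,0,0,0,-120,-20,0,0,0,-180,-60,0,0,0,-220,-110,0,0]

```text
time_s: 18.8
tool_pos: [570.6, -24.9, 452.0]
tcp_rot: [0.55, -0.472, 0.527, 0.444]
wrist_force: [0.5, -0.5, 0.3]
opening: 14.1
```

>>> arm_command:
  increments: [0,-700,-1000,0,0,0,-700,-1000,0,0,0,-700,-1000,0,0,0,-700,-1000,0,0]

```text
time_s: 19.3
tool_pos: [651.9, -46.9, 499.2]
tcp_rot: [0.555, -0.476, 0.521, 0.44]
wrist_force: [0.2, -0.2, 0.5]
opening: 0.4
```

```bash
python3 -c "
from arc import *
to(ch([-62,80,61]))"
```

```text
t 19.3 tcp [651.9   -46.941 499.191] q [-0.254  0.716  0.191  0.011  2.164 -1.658] F [ 0.193 -0.239  0.465] op 0.3553934531005884
M
 [[ 0.07  -0.985  0.159]
 [-0.008  0.159  0.987]
 [-0.998 -0.071  0.003]]
shift [431.08  116.303   7.875]
```

>>> arm_command:
  increments: [0,-700,-1000,0,0,0,-700,-1000,0,0,0,-700,-1000,0,0,0,-700,-1000,0,0]

```text
time_s: 19.8
tool_pos: [657.9, -60.8, 504.8]
tcp_rot: [0.565, -0.488, 0.51, 0.428]
wrist_force: [0.3, -0.2, -0.1]
opening: 0.5
```

```bash
python3 -c "
from arc import *
to(ch([-62,80,61]))"
```

```text
t 19.8 tcp [657.94  -60.804 504.792] q [-0.276  0.711  0.186  0.02   2.131 -1.675] F [ 0.263 -0.212 -0.059] op 0.49367763010424826
M
 [[ 0.113 -0.981  0.159]
 [-0.014  0.158  0.987]
 [-0.993 -0.114  0.004]]
shift [430.278 143.78   20.155]
```

>>> arm_command:
  increments: [0,-600,-1000,0,0,0,-600,-1000,0,0,0,-600,-1000,0,0,0,-600,-1000,0,0,0,-600,-1000,0,0,0,-600,-1000,0,0,0,-600,-1000,0,0,0,-600,-1000,0,0]

```text
time_s: 20.8
tool_pos: [676.1, -80.4, 491.5]
tcp_rot: [0.572, -0.495, 0.502, 0.419]
wrist_force: [0.4, -0.7, -0.3]
opening: 0.4
```

```bash
python3 -c "
from arc import *
to(ch([-62,80,61]))"
```

```text
t 20.8 tcp [676.056 -80.443 491.462] q [-0.3    0.734  0.187  0.03   2.076 -1.695] F [ 0.426 -0.704 -0.292] op 0.3822151099858069
M
 [[ 0.145 -0.977  0.159]
 [-0.018  0.158  0.987]
 [-0.989 -0.146  0.006]]
shift [409.289 176.415  36.041]
```

>>> arm_command:
  increments: [0,-800,-1000,0,0,0,-800,-1000,0,0]

```text
time_s: 21.05
tool_pos: [672.2, -83.5, 507.5]
tcp_rot: [0.58, -0.504, 0.492, 0.409]
wrist_force: [-0.4, -0.8, 1.1]
opening: 0.3
```

```bash
python3 -c "
from arc import *
to(ch([-62,80,61]))"
```

```text
t 21.05 tcp [672.244 -83.528 507.452] q [-0.309  0.711  0.187  0.038  2.064 -1.699] F [-0.446 -0.84   1.136] op 0.2766502016223666
M
 [[ 0.181 -0.971  0.158]
 [-0.022  0.157  0.987]
 [-0.983 -0.182  0.007]]
shift [419.004 190.827  39.184]
```

>>> arm_command:
  increments: [0,-2400,-3000,0,0,0,-2400,-3000,0,0]

```text
time_s: 21.3
tool_pos: [667.6, -86.2, 523.2]
tcp_rot: [0.587, -0.512, 0.483, 0.399]
wrist_force: [0.1, 0.1, 0.2]
opening: 0.6
```

```bash
python3 -c "
from arc import *
to(ch([-62,80,61]))"
```

```text
t 21.3 tcp [667.574 -86.157 523.171] q [-0.318  0.688  0.187  0.047  2.053 -1.702] F [0.068 0.077 0.244] op 0.6206052575704403
M
 [[ 0.213 -0.964  0.158]
 [-0.027  0.156  0.987]
 [-0.977 -0.215  0.008]]
shift [428.633 204.18   41.907]
```

>>> arm_command:
  increments: [0,-1900,-3000,0,0,0,-1900,-3000,0,0]

```text
time_s: 21.55
tool_pos: [670.6, -89.6, 530.2]
tcp_rot: [0.594, -0.52, 0.474, 0.39]
wrist_force: [-0.9, 0.1, 0.1]
opening: 0.1
```

>>> arm_command:
  increments: [0,-1800,-3000,0,0,0,-1800,-3000,0,0]

```text
time_s: 21.8
tool_pos: [673.3, -92.7, 538.3]
tcp_rot: [0.601, -0.528, 0.465, 0.379]
wrist_force: [-0.2, -0.4, -0.7]
opening: 0.4
```

>>> arm_command:
  increments: [0,-1600,-3000,0,0]

```text
time_s: 21.92
tool_pos: [678.1, -94.6, 543.3]
tcp_rot: [0.607, -0.536, 0.456, 0.37]
wrist_force: [-0.6, 0.5, 0.0]
opening: 0.4
```

```bash
python3 -c "
from arc import *
to(ch([-62,80,61]))"
```

```text
t 21.925 tcp [678.111 -94.631 543.334] q [-0.333  0.665  0.188  0.07   1.976 -1.706] F [-0.575  0.488  0.031] op 0.3726804592250239
M
 [[ 0.31  -0.937  0.157]
 [-0.039  0.153  0.987]
 [-0.95  -0.313  0.01 ]]
shift [421.451 263.963  47.226]
```

>>> arm_command:
  increments: [0,-1500,-3000,0,0]

```text
time_s: 22.05
tool_pos: [682.7, -96.5, 549.2]
tcp_rot: [0.613, -0.543, 0.447, 0.36]
wrist_force: [-0.6, 0.2, 0.8]
opening: 0.6
```

>>> arm_command:
  increments: [0,-1400,-3000,0,0]

```text
time_s: 22.18
tool_pos: [687.3, -98.3, 555.1]
tcp_rot: [0.619, -0.55, 0.438, 0.35]
wrist_force: [-0.5, -0.0, 0.1]
opening: 0.5
```

>>> arm_command:
  increments: [0,-1300,-3000,0,0]

```text
time_s: 22.3
tool_pos: [692.0, -100.0, 561.0]
tcp_rot: [0.625, -0.557, 0.428, 0.34]
wrist_force: [-0.9, 1.1, -0.8]
opening: 0.5
```

>>> arm_command:
  increments: [0,-1200,-3000,0,0]

```text
time_s: 22.42
tool_pos: [696.7, -101.7, 567.0]
tcp_rot: [0.631, -0.564, 0.419, 0.33]
wrist_force: [-0.2, 0.6, 0.3]
opening: 0.3
```

>>> arm_command:
  increments: [0,-1100,-3000,0,0]

```text
time_s: 22.55
tool_pos: [701.6, -103.3, 573.2]
tcp_rot: [0.636, -0.571, 0.409, 0.319]
wrist_force: [-0.6, 0.5, -0.6]
opening: 0.3
```

>>> arm_command:
  increments: [0,-1000,-3000,0,0]

```text
time_s: 22.68
tool_pos: [706.4, -105.0, 579.5]
tcp_rot: [0.642, -0.578, 0.399, 0.308]
wrist_force: [0.9, -0.7, -0.2]
opening: 0.6
```

```bash
python3 -c "
from arc import *
to(ch([-62,80,61]))"
```

```text
t 22.675 tcp [ 706.444 -104.96   579.525] q [-0.348  0.638  0.187  0.109  1.807 -1.706] F [ 0.865 -0.65  -0.177] op 0.5876808027179637
M
 [[ 0.491 -0.857  0.156]
 [-0.066  0.142  0.988]
 [-0.869 -0.495  0.014]]
shift [377.619 386.119  51.168]
```

>>> arm_command:
  increments: [0,-900,-3000,0,0]

```text
time_s: 22.8
tool_pos: [711.4, -106.6, 585.9]
tcp_rot: [0.647, -0.584, 0.389, 0.298]
wrist_force: [-0.6, 0.0, 0.8]
opening: 0.1
```

>>> arm_command:
  increments: [0,-800,-3000,0,0]

```text
time_s: 22.92
tool_pos: [716.4, -108.1, 592.4]
tcp_rot: [0.652, -0.591, 0.379, 0.287]
wrist_force: [-0.2, -0.1, 0.7]
opening: 0.3
```

>>> arm_command:
  increments: [0,-700,-3000,0,0]

```text
time_s: 23.05
tool_pos: [721.4, -109.6, 599.0]
tcp_rot: [0.657, -0.597, 0.369, 0.276]
wrist_force: [0.1, 0.4, -0.2]
opening: 0.4
```

>>> arm_command:
  increments: [0,-600,-3000,0,0]

```text
time_s: 23.18
tool_pos: [726.4, -111.1, 605.7]
tcp_rot: [0.662, -0.603, 0.358, 0.264]
wrist_force: [-0.3, 0.4, -0.0]
opening: 0.3
```

>>> arm_command:
  increments: [0,-500,-3000,0,0]

```text
time_s: 23.3
tool_pos: [731.6, -112.6, 612.4]
tcp_rot: [0.666, -0.609, 0.348, 0.253]
wrist_force: [1.0, 0.1, 0.5]
opening: 0.7
```

```bash
python3 -c "
from arc import *
s=st(); to(ch([-62,80,61])); print('tool x in chest',RC.T@s['M'], 'tcp chest',RC.T@(s['tool_pos']-C))"
```

```text
t 23.3 tcp [ 731.551 -112.564  612.408] q [-0.358  0.623  0.188  0.14   1.653 -1.707] F [0.963 0.121 0.455] op 0.6511165652536496
M
 [[ 0.63  -0.761  0.155]
 [-0.087  0.129  0.988]
 [-0.772 -0.636  0.015]]
shift [315.217 485.873  53.603]
tool x in chest [[ 0.636 -0.772 -0.001]
 [ 0.013  0.009  1.   ]
 [-0.772 -0.636  0.015]] tcp chest [112.481  18.248 612.408]
```

```bash
cat >> h.py <<'E'
def sh(*pts):
    s=st(); M=s["M"]; print("t",s["time_s"],"tcp chest",RC.T@(s["tool_pos"]-C),"F chest",RC.T@s["wrist_force"],"op",s["opening"],"q",s["joint_pos"])
    for p in pts: print(p,np.round(M.T@(ch(p)-s["tool_pos"]),1))
E
python3 -c "
from h import *
sh([-122,-60,420],[-135,-95,290],[-58,-95,197],[-27,-95,159])"
```

```text
t 23.3 tcp chest [112.481  18.248 612.408] F chest [0.932 0.27  0.455] op 0.6511165652536496 q [-0.358  0.623  0.188  0.14   1.653 -1.707]
[-122, -60, 420] [ -1.7 302.6 -80.8]
[-135, -95, 290] [  89.9  395.  -117.8]
[-58, -95, 197] [ 210.6  394.8 -119.3]
[-27, -95, 159] [ 259.7  395.  -119.9]
```

>>> arm_command:
  increments: [0,0,60,-15,0,0,0,120,-30,0,0,0,180,-48,0,0,0,240,-65,0,0,0,300,-80,0,0,40,350,-100,0,0,80,390,-115,0,0,90,395,-118,0]

```text
time_s: 24.3
tool_pos: [470.1, -184.0, 298.0]
tcp_rot: [0.666, -0.61, 0.349, 0.252]
wrist_force: [0.6, -0.1, -0.1]
opening: 0.2
```

>>> arm_command:
  increments: [0,0,0,0,0]

```text
time_s: 24.42
tool_pos: [469.6, -183.4, 295.9]
tcp_rot: [0.667, -0.606, 0.35, 0.255]
wrist_force: [0.6, -0.2, 1.0]
opening: 0.4
```

```bash
python3 -c "
from h import *
sh([-135,-95,290],[-58,-95,197],[-27,-95,159])
c=viewer.capture('scene'); save(c,'s12',(220,60,380,260),4)
c=viewer.capture('top'); save(c,'t12',(290,120,420,240),6)
"
```

```text
t 24.425 tcp chest [-135.203  -92.707  295.892] F chest [ 0.645 -0.12   1.004] op 0.44539284488704445 q [-0.811 -0.081  1.94   0.579  0.806 -2.522]
[-135, -95, 290] [ 4.7  3.5 -2.4]
[-58, -95, 197] [125.4   2.4  -4.1]
[-27, -95, 159] [174.4   2.3  -4.7]
```

View pics/s12.png

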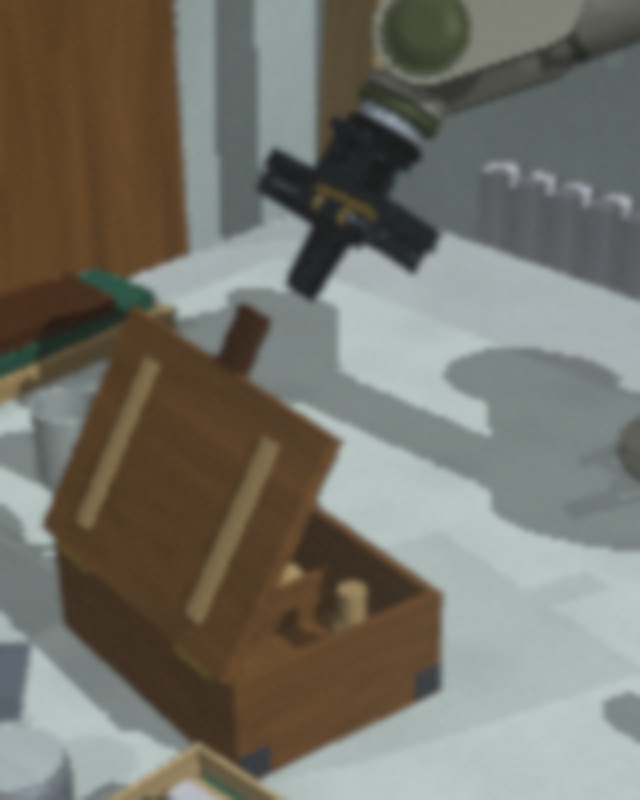

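View pics/t12.png

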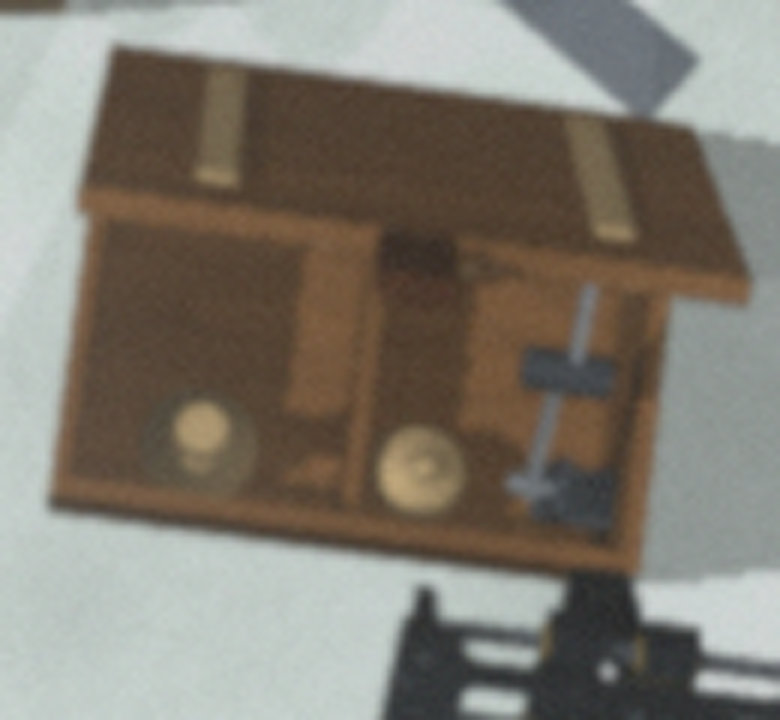

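>>> arm_command:
  increments: [0,45,3,-4,0,0,90,3,-4,0,0,120,3,-4,0,0,140,3,-4,0,0,155,3,-4,0,0,155,3,-4,0]

```text
time_s: 25.28
tool_pos: [566.8, -200.5, 178.0]
tcp_rot: [0.666, -0.61, 0.348, 0.254]
wrist_force: [-0.1, 0.4, 0.8]
opening: 0.2
```

```bash
python3 -c "
from h import *
sh([-27,-95,159],[-19,-95,150])
c=viewer.capture('top'); save(c,'t13',(290,120,420,240),6)
"
```

```text
t 25.275 tcp chest [-36.493 -94.325 177.974] F chest [-0.135  0.407  0.774] op 0.23533409067745226 q [-0.674  0.286  1.874  0.764  0.489 -2.681]
[-27, -95, 159] [20.7  4.7 -1. ]
[-19, -95, 150] [32.7  4.3 -1.1]
```

View pics/t13.png

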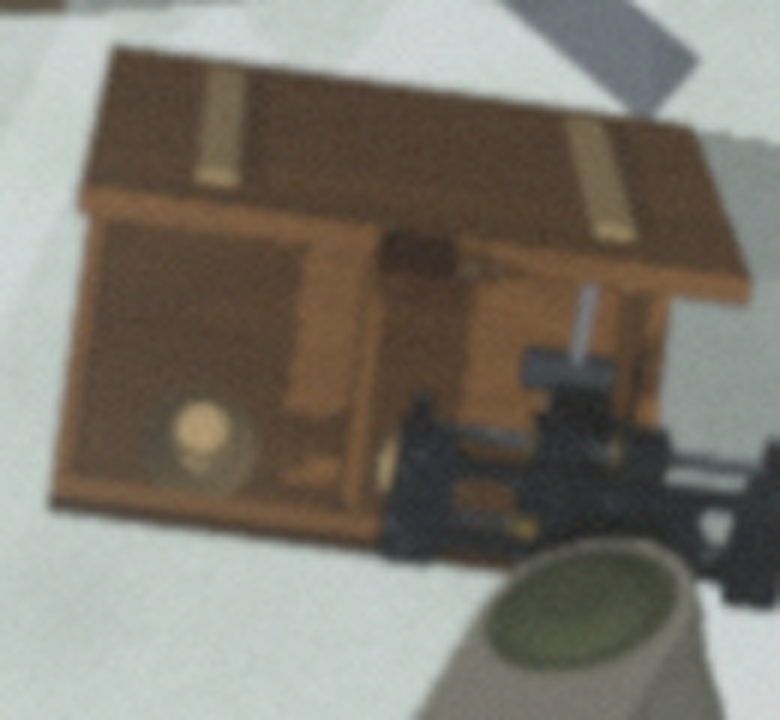

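>>> arm_command:
  increments: [0,0,5,0,0.15,0,0,5,-1,0.3,0,10,5,-1,0.3,0,18,5,-1,0.3,0,24,5,-1,0.3,0,29,5,-1,0.3,0,34,5,-1,0.3,0,38,5,-1,0.3]

```text
time_s: 26.32
tool_pos: [586.1, -204.5, 144.9]
tcp_rot: [0.749, -0.503, 0.382, 0.198]
wrist_force: [-0.4, -0.5, 4.1]
opening: 0.3
```

```bash
python3 -c "
from h import *
sh([-19,-95,150],[8,-95,117])
c=viewer.capture('top'); save(c,'t14',(290,120,420,240),6)
"
```

```text
t 26.325 tcp chest [-16.769 -95.284 144.933] F chest [-0.293 -0.551  4.114] op 0.26763707719705987 q [-0.653  0.376  1.85   0.849  0.43  -2.463]
[-19, -95, 150] [-5.3 -1.3  0.8]
[8, -95, 117] [37.3 -1.4  0.3]
```

View pics/t14.png

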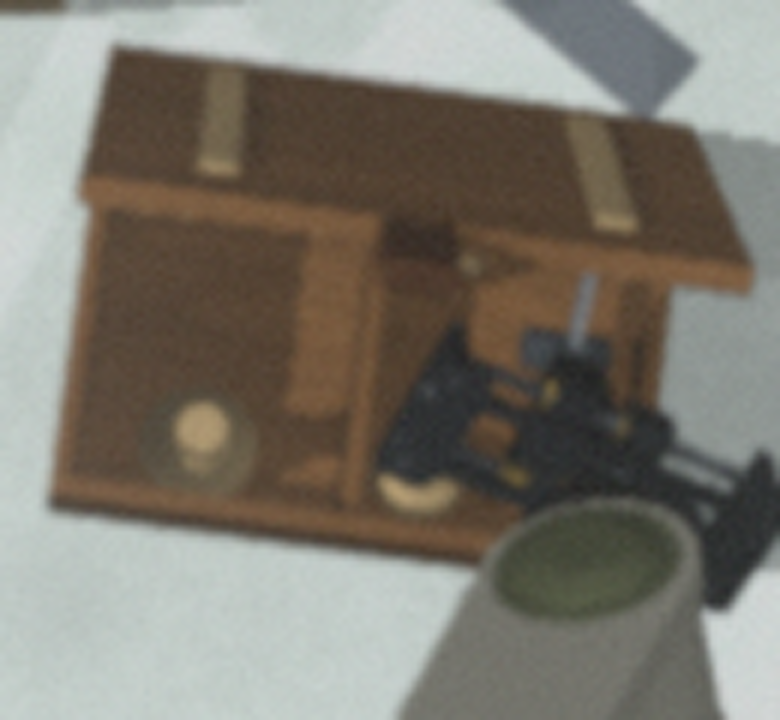

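>>> arm_command:
  increments: [0,5,0,0,0,0,10,0,0,0,0,15,0,0,0,0,20,0,0,0,0,25,0,0,0,0,29,0,0,0,0,32,0,0,0,0,32,0,0,0]

```text
time_s: 27.38
tool_pos: [603.4, -206.6, 117.1]
tcp_rot: [0.749, -0.502, 0.384, 0.2]
wrist_force: [-19.0, -2.6, 1.1]
opening: 0.3
```

```bash
python3 -c "
from h import *
sh([-19,-95,150],[8,-95,117])
c=viewer.capture('top'); save(c,'t15',(290,120,420,240),6)
c=viewer.capture('scene'); save(c,'s15',(220,60,380,260),4)
"
```

```text
t 27.375 tcp chest [  0.647 -94.708 117.122] F chest [-18.397  -5.561   1.112] op 0.3277035438239155 q [-0.634  0.454  1.817  0.904  0.393 -2.51 ]
[-19, -95, 150] [-37.9  -5.1   1.9]
[8, -95, 117] [ 4.7 -5.5  1.4]
```

View pics/t15.png

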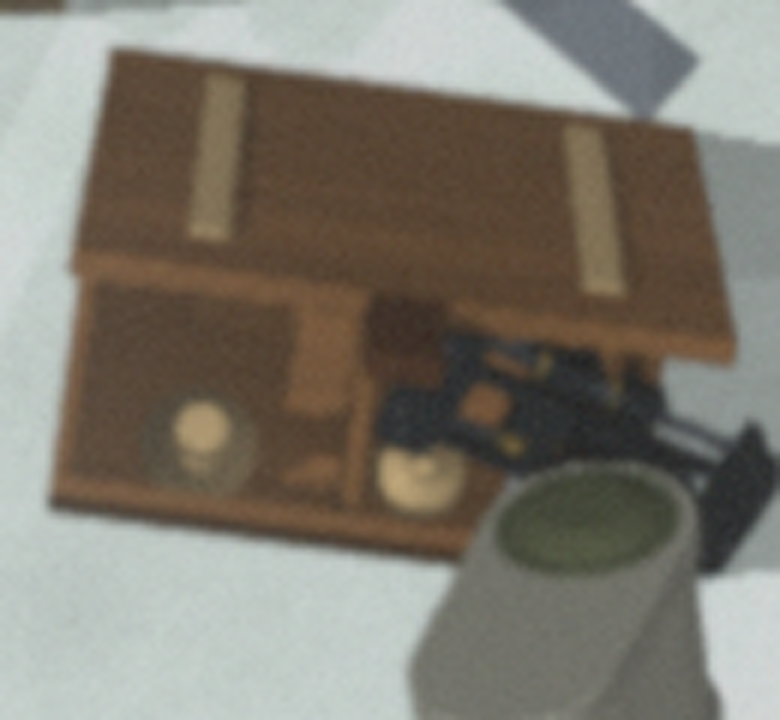

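View pics/s15.png

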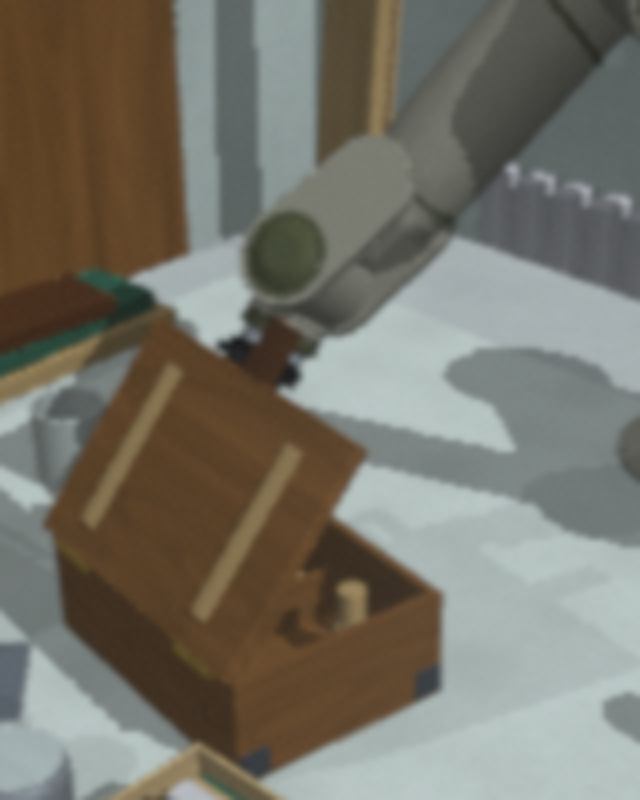

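>>> arm_command:
  increments: [0,-10,2,0,0,0,-25,6,0,0,0,-50,10,0,0,0,-80,10,0,0,0,-110,10,0,0,0,-140,10,0,0,0,-170,10,0,0,0,-190,10,0,0]

```text
time_s: 28.48
tool_pos: [478.7, -185.9, 261.5]
tcp_rot: [0.749, -0.503, 0.382, 0.199]
wrist_force: [0.2, 0.7, 1.1]
opening: 0.0
```

```bash
python3 -c "
from h import *
sh([-19,-95,150],[8,-95,117])
c=viewer.capture('top'); save(c,'t16',(290,120,420,240),6)
c=viewer.capture('scene'); save(c,'s16',(220,60,380,260),4)
"
```

```text
t 28.475 tcp chest [-125.765  -93.751  261.545] F chest [0.079 0.734 1.065] op 0.041432610744392716 q [-0.798 -0.022  1.982  0.639  0.712 -2.3  ]
[-19, -95, 150] [153.9 -12.1   0.5]
[8, -95, 117] [196.6 -12.2  -0. ]
```

View pics/t16.png

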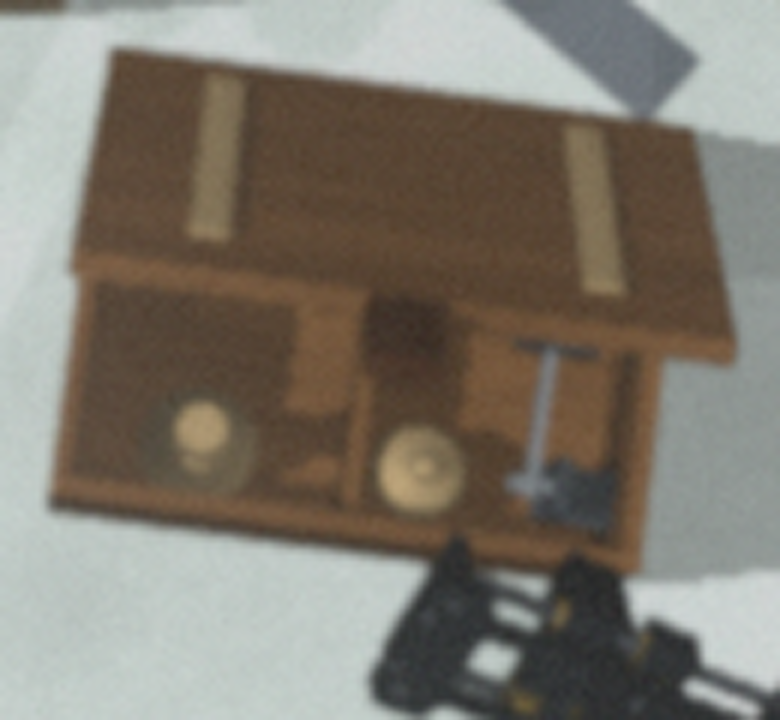

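View pics/s16.png

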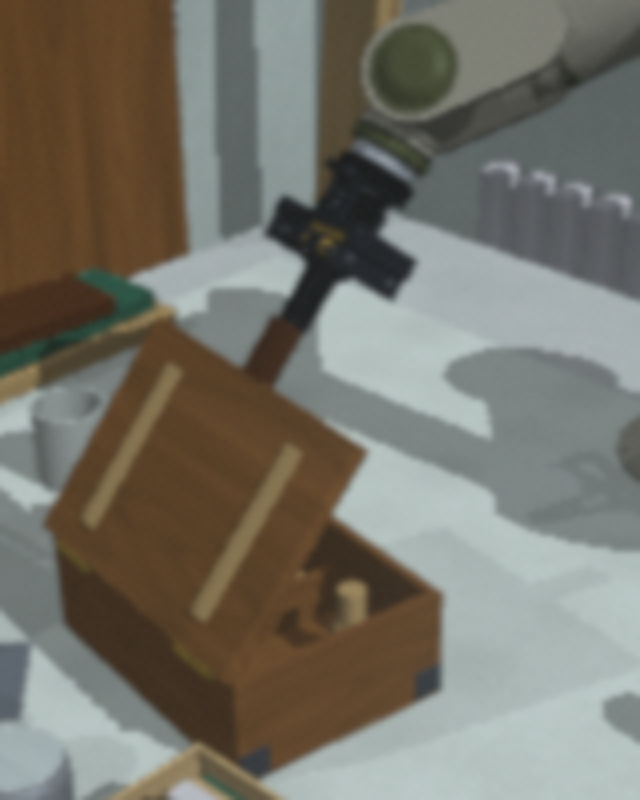

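```bash
cat > ik.py <<'E'
from h import *
from scipy.optimize import least_squares
def fk(p,q):
    a,b,c,h,d,o,e,g=p
    A=Ro.from_euler('z',q[0]); B=A*Ro.from_euler('y',q[1]); Cc=B*Ro.from_euler('y',q[2]); D=Cc*Ro.from_euler('z',q[3]); E=D*Ro.from_euler('y',q[4]); F=E*Ro.from_euler('z',q[5]+g)
    x=np.array([0,0,h])+A.apply([o,d,0])+B.apply([e,0,a])+Cc.apply([0,0,b])+E.apply([0,0,c])
    R=F.as_matrix(); return x,np.c_[R[:,2],R[:,0],R[:,1]] # tool x=z, y=x, z=y (guess)
DATA=[([129.757,508.64,238.548],[1.098,0.313,1.498,0,1.331,-.223]),([355.73,123.482,388.251],[.02,-.094,1.573,0,1.663,-1.393]),([759.613,-132.863,309.163],[-0.327,0.992,0.187,.008,1.913,-1.735]),
([478.867,-89.775,98.125],[-0.433,0.377,1.817,0.016,0.903,-1.853]),([569.5,-24.9,102.8],[-.252,.52,1.572,.005,1.005,-1.666]),
([731.551,-112.564,612.408],[-0.358,0.623,0.188,0.14,1.653,-1.707]),
(list(ch([-135.2,-92.7,295.9])),[-0.811,-0.081,1.94,0.579,0.806,-2.522]),(list(ch([-36.5,-94.3,178])),[-0.674,0.286,1.874,0.764,0.489,-2.681]),(list(ch([-125.77,-93.75,261.5])),[-0.798,-0.022,1.982,0.639,0.712,-2.3])]
_f=least_squares(lambda p:np.concatenate([fk(p,q)[0]-np.array(x) for x,q in DATA]),[441,397,237,148,117,3,-8,0.])
p=_f.x
if __name__=="__main__":
    print(p,np.abs(_f.fun).max()); s=st(); x,M=fk(p,s["joint_pos"]); print(M); print(s["M"]); print(M.T@s["M"])
E
python3 ik.py; python3 - <<'E'
from h import *
c=viewer.capture('top'); P=cloud(c)
# lid top surface strip pixels
m=np.zeros(P.shape[:2],bool); m[134:152,312:322]=1; m[140:160,345:380]=1
q=(P[m]-C)@RC; A=np.c_[q[:,0],np.ones(len(q))]; k=np.linalg.lstsq(A,q[:,2],rcond=None)[0]; print("lid angle",np.arctan(-k[0]),k)
E
```

```text
[458.435 398.141 258.027 152.97  114.956   1.579 -18.12    0.   ] 21.227503543680257
[[ 0.63  -0.373 -0.681]
 [-0.088 -0.906  0.414]
 [-0.772 -0.201 -0.603]]
[[ 0.63  -0.681  0.373]
 [-0.088  0.414  0.906]
 [-0.772 -0.603  0.201]]
[[ 1.  0. -0.]
 [-0.  0. -1.]
 [-0.  1.  0.]]
lid angle 1.1744455236644344 [ -2.389 337.127]
```

```bash
python3 - <<'E'
import re
s=open('ik.py').read()
s=s.replace("a,b,c,h,d,o,e,g=p","a,b,c,h,d,o,e,g,f,w,w2=p").replace("Cc.apply([0,0,b])","Cc.apply([f,w2,b])+D.apply([0,w,0])").replace("-8,0.]","-8,0.,0,0,0]").replace("R=F.as_matrix(); return x,np.c_[R[:,2],R[:,0],R[:,1]] # tool x=z, y=x, z=y (guess)","R=F.as_matrix(); return x,np.c_[R[:,2],R[:,1],-R[:,0]]")
open('ik.py','w').write(s)
E
python3 ik.py; python3 - <<'E'
from h import *
c=viewer.capture('top')
f=lambda l,s,o:(np.array(l,float)+.5)/s-.5+o
# measured: top-front-left corner, bottom-front-left, right corners
meas=f([(79,256),(735,340),(72,270),(735,360)],6,(290,120))
for th in np.arange(.6,1.06,.05):
    cc,ss=np.cos(th),np.sin(th)
    X=[ch([110-220*cc+14*ss,150,110+220*ss+14*cc]),ch([110-220*cc+14*ss,-150,110+220*ss+14*cc]),ch([110-220*cc,150,110+220*ss]),ch([110-220*cc,-150,110+220*ss])]
    print(round(th,2),np.round(proj(c,X)-meas,1).tolist())
E
```

```text
[ 440.321  397.818  247.546  198.853  398.817   -0.265   -0.232    0.
   37.92    -0.273 -282.125] 2.2853978535215447
[[ 0.629 -0.682  0.373]
 [-0.087  0.415  0.906]
 [-0.772 -0.602  0.202]]
[[ 0.629 -0.682  0.373]
 [-0.087  0.415  0.906]
 [-0.772 -0.602  0.202]]
[[ 1.  0. -0.]
 [-0.  1.  0.]
 [ 0. -0.  1.]]
0.6 [[-3.4, 18.8], [-4.1, 19.2], [-2.5, 19.9], [-5.3, 19.2]]
0.65 [[-3.1, 15.8], [-3.2, 16.4], [-2.3, 17.1], [-4.4, 16.5]]
0.7 [[-2.7, 12.7], [-2.2, 13.3], [-2.0, 14.2], [-3.4, 13.7]]
0.75 [[-2.4, 9.4], [-1.3, 10.1], [-1.6, 11.1], [-2.5, 10.7]]
0.8 [[-2.0, 5.9], [-0.4, 6.8], [-1.3, 7.8], [-1.6, 7.6]]
0.85 [[-1.6, 2.3], [0.5, 3.3], [-0.9, 4.4], [-0.6, 4.3]]
0.9 [[-1.1, -1.4], [1.4, -0.3], [-0.5, 0.9], [0.3, 0.8]]
0.95 [[-0.7, -5.2], [2.3, -4.1], [-0.1, -2.8], [1.2, -2.8]]
1.0 [[-0.2, -9.1], [3.1, -7.9], [0.4, -6.6], [2.0, -6.5]]
1.05 [[0.3, -13.2], [4.0, -11.9], [0.8, -10.5], [2.9, -10.3]]
```

```bash
cat > path.py <<'E'
from ik import *
lim=[(-2.94,2.94),(-.97,2.17),(.19,2.56),(-1.23,4.37),(.02,3.11),(-2.88,2.88)]
lo=np.array([l[0] for l in lim])-.6; hi=np.array([l[1] for l in lim])+.6
def ik(x,M,q0):
    def r(q):
        X,R=fk(p,q); return np.r_[(X-x)/100,(R-M).ravel()]
    return least_squares(r,q0,bounds=(lo,hi))
s=st(); M=s["M"]
for turn in (-.3,0,.3,.6,np.pi-.3):
    c_,s_=np.cos(turn),np.sin(turn); Mt=M@np.array([[1,0,0],[0,c_,-s_],[0,s_,c_]]); q=s["joint_pos"].copy(); q[5]+=turn
    print("turn",turn)
    for th in (.89,.6,.4,.2,0):
        g=[110-250*np.cos(th)+7*np.sin(th),2,110+250*np.sin(th)+7*np.cos(th)]
        f=ik(ch(g)+M[:,0]*18.7,Mt,q); q=f.x; print(th,np.round(q,2),"cost",round(f.cost,5))
E
python3 path.py
```

```text
turn -0.3
0.89 [-0.46  0.13  1.73  0.34  0.65 -2.08] cost 0.0
0.6 [-0.5   0.07  1.94  0.47  0.52 -2.25] cost 0.0
0.4 [-0.53  0.07  2.07  0.63  0.42 -2.44] cost 0.0
0.2 [-0.54  0.13  2.16  0.91  0.32 -2.76] cost 0.0
0 [-0.55  0.23  2.23  1.43  0.26 -3.3 ] cost 0.0
turn 0
0.89 [-0.46  0.13  1.73  0.34  0.65 -1.78] cost 0.0
0.6 [-0.5   0.07  1.94  0.47  0.52 -1.95] cost 0.0
0.4 [-0.53  0.07  2.07  0.63  0.42 -2.14] cost 0.0
0.2 [-0.54  0.13  2.16  0.91  0.32 -2.46] cost 0.0
0 [-0.55  0.23  2.23  1.43  0.26 -3.  ] cost 0.0
turn 0.3
0.89 [-0.46  0.13  1.73  0.34  0.65 -1.48] cost 0.0
0.6 [-0.5   0.07  1.94  0.47  0.52 -1.65] cost 0.0
0.4 [-0.53  0.07  2.07  0.63  0.42 -1.84] cost 0.0
0.2 [-0.54  0.13  2.16  0.91  0.32 -2.16] cost 0.0
0 [-0.55  0.23  2.23  1.43  0.26 -2.7 ] cost 0.0
turn 0.6
0.89 [-0.46  0.13  1.73  0.34  0.65 -1.18] cost 0.0
0.6 [-0.5   0.07  1.94  0.47  0.52 -1.35] cost 0.0
0.4 [-0.53  0.07  2.07  0.63  0.42 -1.54] cost 0.0
0.2 [-0.54  0.13  2.16  0.91  0.32 -1.86] cost 0.0
0 [-0.55  0.23  2.23  1.43  0.26 -2.4 ] cost 0.0
turn 2.8415926535897933
0.89 [-0.46  0.13  1.73  0.34  0.65  1.07] cost 0.0
0.6 [-0.5   0.07  1.94  0.47  0.52  0.9 ] cost 0.0
0.4 [-0.53  0.07  2.07  0.63  0.42  0.71] cost 0.0
0.2 [-0.54  0.13  2.16  0.91  0.32  0.39] cost 0.0
0 [-0.55  0.23  2.23  1.43  0.26 -0.16] cost 0.0
```

>>> arm_command:
  increments: [0,-20,10,0,0.18,0,-40,20,20,0.36,0,-40,20,40,0.54,0,-40,20,60,0.72,0,-40,20,80,0.9,0,-40,20,95,1.08,0,-40,20,95,1.26,40,-40,20,95,1.42]

```text
time_s: 29.68
tool_pos: [476.4, -88.0, 297.6]
tcp_rot: [0.895, 0.11, 0.42, -0.099]
wrist_force: [-1.0, 1.0, 0.8]
opening: 8.3
```

>>> arm_command:
  increments: [70,0,0,0,0.18,70,0,0,0,0.36,70,0,0,0,0.54,70,0,0,0,0.72,70,0,0,0,0.9,70,0,0,0,1.08,70,0,0,0,1.26,70,0,0,0,1.42]

```text
time_s: 30.68
tool_pos: [476.4, -88.3, 297.5]
tcp_rot: [0.607, 0.667, 0.254, -0.349]
wrist_force: [0.2, -0.8, -0.2]
opening: 70.3
```

```bash
python3 -c "
from h import *
s=st(); print(RC.T@s['M'])
sh([-41.9+11.9-40,2,308.7-14.4+48],[-41.9+11.9,2,308.7-14.4])
"
```

```text
[[ 0.633  0.774 -0.001]
 [ 0.014 -0.013 -1.   ]
 [-0.774  0.633 -0.019]]
t 30.675 tcp chest [-143.374    2.354  297.527] F chest [ 0.336 -0.725 -0.151] op 70.27295185736352 q [-0.569 -0.149  1.996  0.425  0.702  0.924]
[-70.0, 2, 342.3] [11.8 85.1 -0.6]
[-30.0, 2, 294.3] [74.2 85.7  0.3]
```

>>> arm_command:
  increments: [70,-10,45,0,0,70,-5,85,0,0,70,25,85,0,0,70,50,85,0,0,70,68,85,0,0,70,71,85,0,0,70,71,85,0,0]

```text
time_s: 31.55
tool_pos: [585.6, -105.4, 297.5]
tcp_rot: [0.609, 0.665, 0.254, -0.348]
wrist_force: [-0.7, 0.1, 0.5]
opening: 69.9
```

```bash
python3 -c "
from h import *
sh([-30,2,294.3])
c=viewer.capture('top'); save(c,'t17',(290,120,420,240),6)
c=viewer.capture('scene'); save(c,'s17',(220,60,380,260),4)
"
```

```text
t 31.55 tcp chest [-32.804   2.512 297.51 ] F chest [-0.752  0.02   0.508] op 69.8671401098731 q [-0.462  0.117  1.735  0.338  0.657  1.067]
[-30, 2, 294.3] [4.3 0.1 0.6]
```

View pics/t17.png

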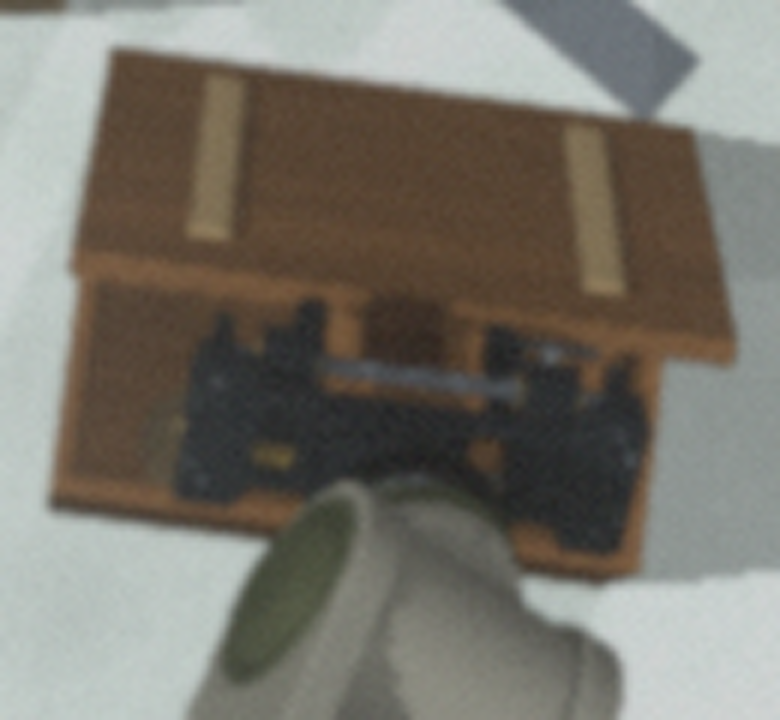

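View pics/s17.png

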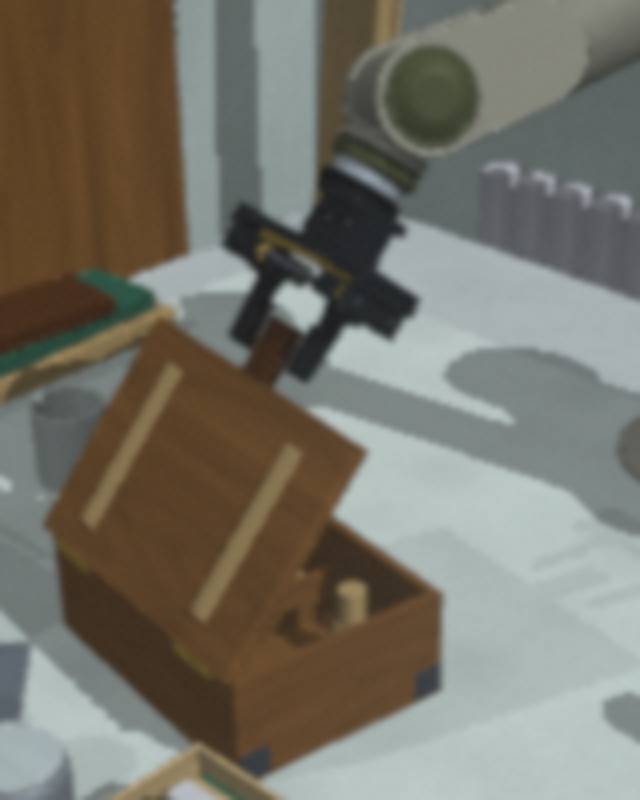

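>>> arm_command:
  increments: [20,2,0,0,0,20,2,0,0,0,20,2,0,0,0,20,2,0,0,0,20,2,0,0,0]

```text
time_s: 32.28
tool_pos: [586.8, -105.4, 296.3]
tcp_rot: [0.61, 0.665, 0.254, -0.348]
wrist_force: [1.2, 3.4, 1.5]
opening: 33.8
```

```bash
python3 -c "
from arc import *
sh([-30,2,294.3]); arc(0.89,0.3,14); arc(.89,-.01,5)
"
```

```text
t 32.275 tcp chest [-31.616   2.673 296.324] F chest [0.673 3.507 1.468] op 33.8343973961601 q [-0.461  0.121  1.735  0.339  0.653  1.066]
[-30, 2, 294.3] [ 2.6 -0.   0.7]
0.848 [ -0. -11.   0.]
0.806 [  0. -21.   0.]
0.764 [  1. -32.   0.]
0.721 [  2. -42.   0.]
0.679 [  4. -52.   0.]
0.637 [  6. -63.   1.]
0.595 [  8. -73.   1.]
0.553 [ 11. -83.   1.]
0.511 [ 15. -93.   1.]
0.469 [  18. -103.    1.]
0.426 [  23. -113.    1.]
0.384 [  27. -122.    1.]
0.342 [  32. -131.    1.]
0.3 [  37. -141.    1.]
0.71 [  2. -45.   0.]
0.53 [ 13. -89.   1.]
0.35 [  31. -130.    1.]
0.17 [  56. -167.    2.]
-0.01 [  88. -199.    3.]
```

>>> arm_command:
  increments: [20,0,-11,0,0,20,0,-21,0,0,20,1,-32,0,0,20,2,-42,0,0,20,4,-52,0,0,20,6,-63,0,0,20,8,-73,0,0,20,11,-83,0,0]

```text
time_s: 33.28
tool_pos: [530.4, -96.3, 235.1]
tcp_rot: [0.61, 0.665, 0.253, -0.348]
wrist_force: [6.8, 3.3, -0.2]
opening: 33.4
```

```bash
python3 -c "
from arc import *
sh([-30,2,294.3]); arc(0.553,0.217,8)
c=viewer.capture('scene'); save(c,'s18',(220,60,380,260),4)
"
```

```text
t 33.275 tcp chest [-88.728   2.903 235.107] F chest [ 6.166  4.317 -0.236] op 33.35095659289483 q [-0.506  0.059  1.977  0.494  0.503  0.862]
[-30, 2, 294.3] [-8.4 83.   0.2]
0.511 [  3. -10.   0.]
0.469 [  7. -20.   0.]
0.427 [ 11. -29.   0.]
0.385 [ 16. -39.   0.]
0.343 [ 21. -48.   1.]
0.301 [ 26. -57.   1.]
0.259 [ 32. -66.   1.]
0.217 [ 38. -75.   1.]
```

View pics/s18.png

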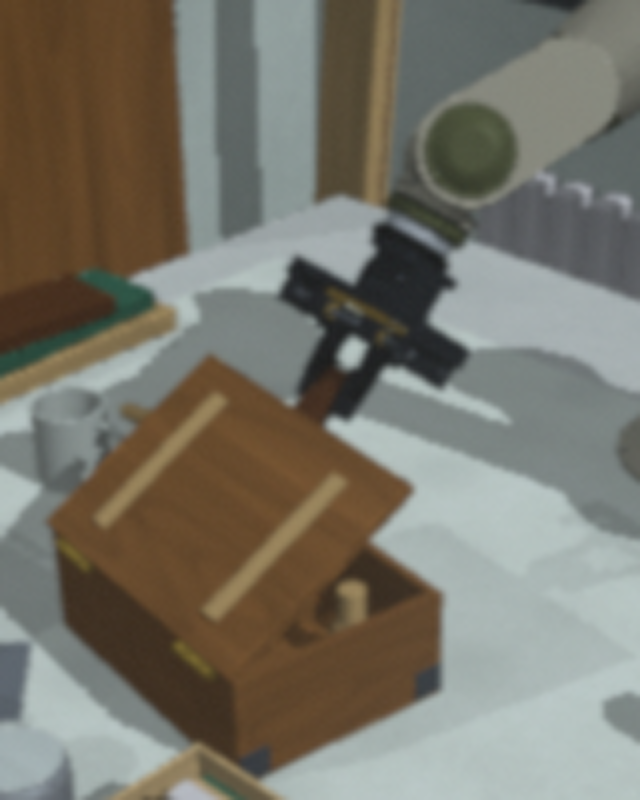

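>>> arm_command:
  increments: [20,3,-10,0,0,20,7,-20,0,0,20,11,-29,0,0,20,16,-39,0,0,20,21,-48,0,0,20,26,-57,0,0,20,32,-66,0,0,20,38,-75,0,0]

```text
time_s: 34.33
tool_pos: [497.4, -90.9, 158.5]
tcp_rot: [0.61, 0.665, 0.253, -0.349]
wrist_force: [9.0, -1.7, -0.3]
opening: 33.6
```

```bash
python3 -c "
from arc import *
sh([-128,2,102.5]); arc(0.217,-0.01,7)
"
```

```text
t 34.325 tcp chest [-122.212    3.057  158.472] F chest [ 9.177 -0.282 -0.285] op 33.574500666211954 q [-0.539  0.116  2.16   0.871  0.328  0.433]
[-128, 2, 102.5] [ 39.5 -40.    1.7]
0.185 [ 5. -6.  0.]
0.152 [ 10. -13.   0.]
0.12 [ 15. -19.   0.]
0.087 [ 21. -25.   0.]
0.055 [ 27. -31.   0.]
0.022 [ 33. -36.   1.]
-0.01 [ 39. -41.   1.]
```

>>> arm_command:
  increments: [20,5,-6,0,0,20,10,-13,0,0,20,15,-19,0,0,20,21,-25,0,0,20,27,-31,0,0,20,33,-36,0,0,20,39,-41,0,0,20,39,-41,0,0]

```text
time_s: 35.33
tool_pos: [490.7, -89.7, 103.1]
tcp_rot: [0.61, 0.665, 0.252, -0.349]
wrist_force: [-5.3, -5.8, 11.0]
opening: 33.5
```

```bash
python3 -c "
from arc import *
sh([-128,2,102.5])
c=viewer.capture('scene'); save(c,'s19',(220,60,380,260),4)
"
```

```text
t 35.325 tcp chest [-128.946    3.185  103.06 ] F chest [-4.338 -6.535 10.998] op 33.523774676184416 q [-0.546  0.234  2.229  1.457  0.253 -0.181]
[-128, 2, 102.5] [1.  0.4 1.2]
```

View pics/s19.png

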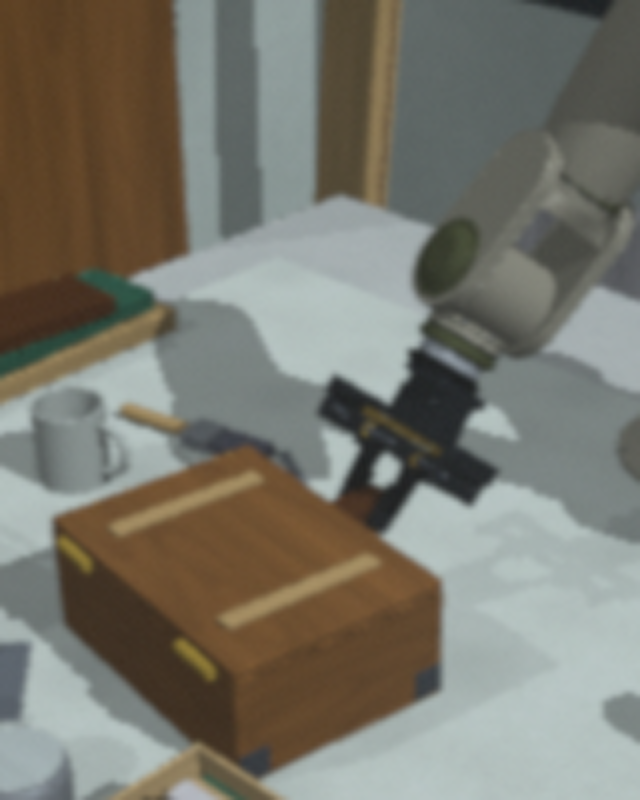

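>>> arm_command:
  increments: [20,2.5,-2,0,0,20,4,-3,-1,0,20,4,-3,-1,0,60,3,-2,-1,0,80,2,-1,-1,0,80,2,-1,-1,0,80,2,-1,-1,0,80,2,-1,-1,0]

```text
time_s: 36.38
tool_pos: [490.9, -86.9, 99.7]
tcp_rot: [0.61, 0.665, 0.254, -0.348]
wrist_force: [-0.6, 0.5, 0.4]
opening: 79.2
```

>>> arm_command:
  increments: [80,-20,0,0,0,80,-50,0,0,0,80,-90,0,0,0,80,-130,0,0,0,80,-150,0,0,0,80,-150,0,0,0]

```text
time_s: 37.12
tool_pos: [396.7, -74.3, 216.8]
tcp_rot: [0.61, 0.665, 0.253, -0.348]
wrist_force: [0.5, 0.2, -1.0]
opening: 80.1
```

```bash
python3 - <<'E'
from h import *
sh([-128,2,102.5])
c=viewer.capture('scene'); save(c,'s20',(220,60,380,260),4)
c=viewer.capture('top'); save(c,'t20',(290,120,420,240),6); save(c,'t20full')
P=cloud(c); f=lambda u,v:(P[v-2:v+3,u-2:u+3].reshape(-1,3).mean(0)-C)@RC
for uv in [(312,140),(303,195),(350,195),(393,208),(400,150),(355,150)]: print(uv,f(*uv))
E
```

```text
t 37.125 tcp chest [-224.189    3.701  216.757] F chest [ 0.417  0.257 -1.016] op 80.05385525704624 q [-0.706 -0.275  2.319  0.658  0.593  0.565]
[-128, 2, 102.5] [149.3   1.5   3.3]
(312, 140) [ 82.054 132.743 123.944]
(303, 195) [-87.168 137.424 124.225]
(350, 195) [-68.695  -1.391 124.621]
(393, 208) [ -90.482 -133.83   125.317]
(400, 150) [  87.937 -135.901  123.99 ]
(355, 150) [ 69.036   0.085 124.127]
```

View pics/t20full.png

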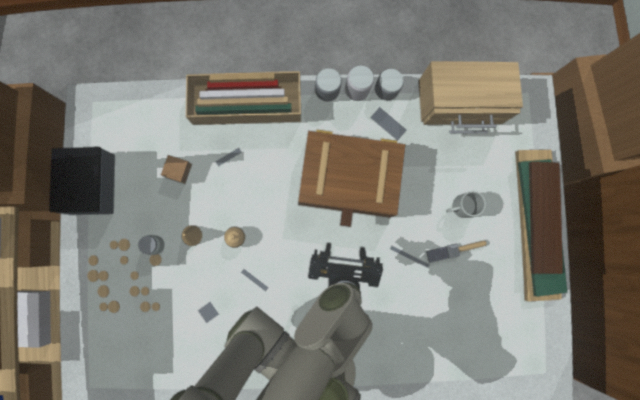

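View pics/s20.png

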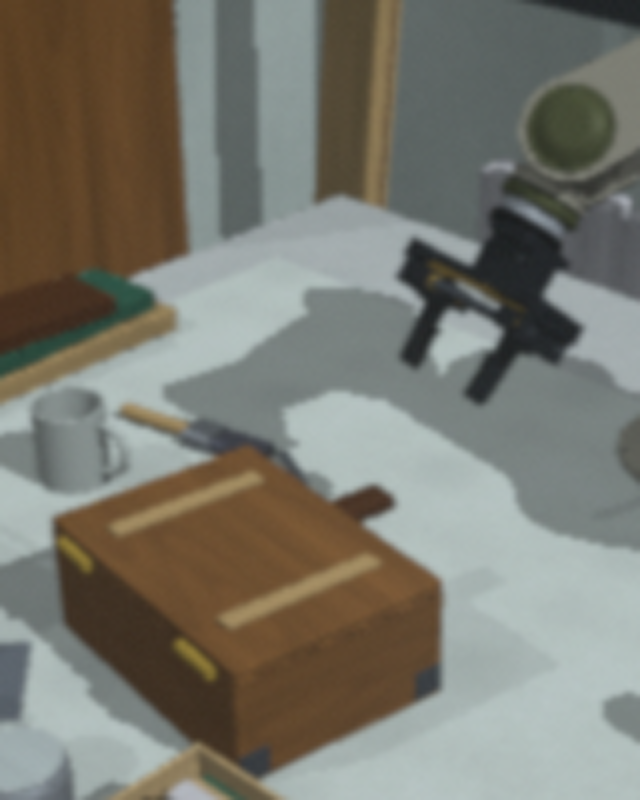

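```bash
python3 -c "
from rig import manip; print(manip.sign_off())"
```

```text
the job is handed in; nothing more can be done
None
```

The job is done and handed in at about 37 s of the 72 s. The lid is shut with the bell inside, and the robot is clear of everything. No verdict was reported, so the figures below come from my own camera and force checks.

- **Lid opened:** I raised it by the tongue until the stay locked. With the fingers off, it stood open by itself and the knee measured at its locked position (chest x −19, y −95, z about 150 mm).
- **Bell placed:** It stood upright in the empty compartment at chest x −63, y 79 mm, and was still standing when I began lowering the lid. I could not see it after that. I noticed no sign of it being touched.
- **Stay broken:** The moves offer no tool tilt. I built up about 0.69 rad by commanding poses just past the arm's reach, which tip the tool a little each time. I then pushed the knee about 40 mm from its stop. The highest wrist force I read was about 19 N, against the 60 N limit, though I only saw readings at the end of each move. The lid stayed open at about 0.89 rad.
- **Lid lowered:** I held the tongue and brought it down at about 0.3 rad/s, pressed it shut, released and backed off.

**Last checks:** The lid's top surface reads 124.0–125.3 mm everywhere, where 124 mm is fully shut. That is a tilt of about 0.004 rad, against the 0.03 rad allowed. The wrist force is about zero apart from noise. The other things on the table look where they started in the top picture; I compared them by eye and did not measure them again. No check failed. One plane fit of the open lid's angle gave an impossible 1.17 rad, so I used the lid's corner positions instead, which gave the 0.89 rad above.

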